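# Seat the window ring of a tilted instrument head with a pin spanner

## Task

The brass retaining ring around the window of the leaning steel instrument head is loose and may be cross-threaded: take the orange-handled pin spanner from its slotted wooden rest and put both of its pins fully into the ring's two holes. Keeping both pins in, first turn the ring backwards (anticlockwise, looking at its face) until it comes up against the stop where its thread starts, then clockwise until it is tight against its other stop and the red mark on the ring meets the red mark on the flange. Then stand the spanner in the middle of its rest again as it was, pins down in the slot, and let go; turn the ring with the spanner only, do not press on the window glass, and leave the other things on the bench where they are.

Things in the scene. Friction and masses are not known exactly. Their poses are not given: they have to be found in the camera images.
- spanner: two-pin face spanner, 0.18 to 0.29 kg. Steel cross-bar 108 (along its x) x 22 (y) x 10 mm (z); origin at the centre of the bar's underside, z away from the pins. Two steel pins, 8 mm diameter with tapered tips, stick 12 mm down (-z) from the underside at x = +42 and -42 mm. On the bar's top stands an upright orange grip, 50 (x) x 16 (y) x 50 mm (z from 10 to 60 mm): pinch it across y. Half a turn about z makes no difference
- pin_a (a point): root of one pin, on its axis in the bar's underside (spanner x = +42 mm); the tip is 12 mm further along spanner -z
- pin_b (a point): root of the other pin (spanner x = -42 mm)
- rest: fixed wooden rest for the spanner, 130 (x) x 60 (y) x 26 mm, origin at the centre of its underside, z up: two rails with a slot 14 mm wide and 20 mm deep between them, along x, open at both ends. The bar lies along the slot on the rails' tops with its underside 26 mm above the bench and the pins hanging in the slot
- housing: fixed instrument head: a steel drum 144 mm across, about 120 mm long, leaning 30 degrees from vertical in a cradle on a base 210 x 170 mm. Origin on the bench below the centre of the ring's face (about 170 mm up); the drum's open face looks up and towards the housing's -x. A flange 154 mm across surrounds the ring and bears a red mark
- ring_plate: brass retaining ring on the drum's upper face, 109 mm outside and 61 mm inside diameter, 16 mm thick, turning in place about its own axis. Origin at the centre of its outer face, z out of the face (30 degrees from vertical), x through the two holes. A red mark lies on its face
- hole_a (a point): mouth of one hole, in the ring's outer face, 42 mm from the axis (ring x = +42 mm): round, 12 mm diameter, goes through the 16 mm of the ring. The pin is fully in when the bar lies on the ring's face, that is when the pin's root is at this point
- hole_b (a point): mouth of the other hole, 42 mm from the axis, opposite (ring x = -42 mm)
- ring (a joint): angle of the ring in rad: 0 at the backward stop where the thread starts, growing clockwise (seen facing the ring's outer face) to 1.15 at the tight stop, where the red marks meet. It starts loose in between, turns with about 0.2 N m of friction and stays where it is left
- window: round glass window 59 mm across, set deep inside the ring, its surface about 15 mm below the ring's face. Do not press on it
- tray: fixed blue sheet-metal parts tray, 130 x 75 x 30 mm; the rest and the tray may change places
- mug: bystander, not to be moved: white mug, 80 mm wide, 90 mm high
- jar: bystander, not to be moved: glass jar with a red lid, 64 mm wide, 85 mm high
- screwdriver: bystander, not to be moved: screwdriver, 200 mm long, lying
- spare_ring: bystander, not to be moved: bare aluminium spare ring without holes, 100 mm wide, 12 mm high, lying flat
There are look-alikes about, which are no part of the job. What is shaped like the spanner but black is not meant. Leave any black look-alike of the rest alone.

How it is judged:
By the outcome, as a careful person would: the job done as asked, in the order asked, and still so for the second after the job is handed in, with the robot touching nothing.
It also fails if it takes over 64 s, if anything falls off the work surface, if the arm or the gripper's body presses on something with over 40 N, if the wrist force passes 120 N, or if a joint passes its speed limit or range.

## Robot

A 7-joint arm with a two-finger parallel gripper is mounted at the origin on the work surface. World frame = base frame: x ahead of the robot, y to its left, z up, the work surface at z = 0. Lengths are in m, angles in rad, forces in N, time in s.
With the tool pointing down it reaches from about 0.4 to 0.875 m from the base axis. Payload 19.3 kg.
Tool frame: the origin (TCP) lies on the centre line of the jaws, within the pads' length; the fingertips stand 14 mm ahead of it and the grasp point (between the pads) lies 5 mm behind it; x points along the fingers, y is the direction in which the jaws open and shut, and the axes are right-handed (so a half turn about x gives the same grasp; the last joint's range is limited). The gripper opens to 85 mm and grips with 20 to 120 N. Pads are 22 mm wide; open, the fingers measure 114 mm over their backs; the gripper's body (76 mm by 85 mm) begins 54 mm behind the grasp point. The pads swing forward as they close: fully open they stand 13 mm farther back than shut.
Start: joints at [1.039, 0.521, -0.036, 1.599, 0.021, 1.021, -0.113], TCP at [0.278, -0.56, 0.245] pointing down, gripper open.
Joint ranges: [-2.91, 2.91], [-0.3, 2.13], [-1.5, 1.42], [0.17, 2.43], [-1.26, 4.41], [0.16, 1.93], [-2.52, 2.52]. Speed limits (rad/s): [1.89, 1.89, 2.39, 2.39, 3.01, 3.01, 3.01].

## Interface

Orientations are given as [roll, pitch, yaw] about the fixed x, y, z axes, in that order (R = Rz(yaw) Ry(pitch) Rx(roll)).
In Python, from workcell import monitor, optics, bot gives the robot as it stands.
- The arm moves only by the tool arm_command, never from a script. Its arguments are lists of equal length, an entry for each row: "delta_pos": the shift along the tool's x, y, z as a fraction of full scale, a list of three; "rotation": the turn, a rotation vector about the tool's x, y, z as a fraction of full scale, a list of three. In form: {"delta_pos": [[dx, dy, dz], ...], "rotation": [[wx, wy, wz], ...]}. A call has 1 to 10 rows; each row shifts and turns the pose as measured when the row begins, along the tool's axes as they then stand; what a row does not reach is not made up. Full scale, the value 1, is 30 mm for a shift and 6 degrees for a turn. A row lasts 1/10 s, in which the tool goes at most 50 mm and 8.59 degrees, less where a joint would pass 70% of its speed; a pose out of reach is approached as far as the arm can. A call with a number of a shift or a turn outside -1 to 1 is refused whole. A call with a gripper value outside its range is refused whole. "gripper" is the closure, from -1 (fully open) to 1 (shut), so that 0 is half open, set as the call begins (left out, the last holds). The fingers move at their own pace and stop on an object; "grip_force" is the grip in N (left out, the last holds). Time passes only in rows, so rows that do not move let the fingers close. It gives the time, the measured TCP pose, the force and the opening at its end, in the units of the state.
- monitor.observe(): the state, without advancing time (a new reading comes with each control period).
- optics.grab_frame(name): name is "scene" or "side" or "wrist"; returns the picture (384x512x3 uint8, red, green, blue); there is no depth.
- optics.camera_params(name): a dict with "fx", "fy", "cx", "cy" (pixels), "origin" and "rotation" of the camera in the world. Camera axes: x right, y down, z forward; pixel columns grow to the right and rows downward; lengths in m; the calibration is good to about 2 mm. A picture is of the moment at which its call begins: read the wrist's pose just before it. camera_params takes no time and is no camera call; for the wrist camera it gives the pose at the moment of the call.
- bot.job_done(): hands the job in, once; it reports no verdict.
The state is a dict: "clock": time; "qpos": joint angles; "qd": joint speeds; "joint_efforts": joint torques, N m; "position": TCP position; "tool_rot": TCP orientation; "force": force on the tool from outside, world axes, zero at the start; "moment": the same for the moment, N m; "grip_width": finger opening in m.
Only numpy, scipy, OpenCV 4.12 (cv2) and the standard library are available. Lean on these libraries where they do the work, as an engineer would, in place of code of your own. Each camera call takes 0.05 s, during which the arm holds its last target. There are 200 camera calls.

## Working session

There is one attempt and no reset: what is moved stays moved. The work goes in short steps, Python scripts to look and compute and a tool call to move; the robot and the scene stay as the last step left them, time stands still between calls to the robot, and variables do not carry over. Pictures are saved under pics/ and viewed, about 8 in all and at most 12, crops included, and the job is handed in when it is done.

Besides the shell and the picture viewer there is one more tool, called after "Request:" as name(argument=value, ...) on one line, values as JSON. arm_command: Moves the arm, as the interface text tells. Its arguments: {"type":"object","properties":{"delta_pos":{"type":"array","items":{"type":"array","items":{"type":"number"}}},"rotation":{"type":"array","items":{"type":"array","items":{"type":"number"}}},"gripper":{"type":"number"},"grip_force":{"type":"number"}},"required":["delta_pos","rotation"]}

```bash
mkdir -p pics; ls; python3 - <<'E'
from workcell import monitor, optics, bot
import cv2,numpy as np
s=monitor.observe();print({k:np.round(v,3).tolist() for k,v in s.items()})
ims=[]
for n in ["scene","side"]:
    im=optics.grab_frame(n)[:,:,::-1].copy();cv2.imwrite(f"pics/{n}0.png",im)
    p=optics.camera_params(n);print(n,{k:np.round(v,3).tolist() for k,v in p.items()})
    cv2.imwrite(f"pics/{n}0b.png",cv2.resize(im,(800,600),interpolation=cv2.INTER_CUBIC))
E
```

```text
pics
{'clock': 0.0, 'qpos': [1.039, 0.522, -0.036, 1.6, 0.021, 1.021, -0.113], 'qd': [-0.0, -0.001, -0.001, 0.001, 0.001, 0.0, -0.002], 'joint_efforts': [0.0, -92.711, 1.98, -36.993, 0.018, 0.008, -0.0], 'position': [0.278, -0.559, 0.245], 'tool_rot': [-1.522, 1.57, 2.082], 'force': [0.437, 0.807, -0.062], 'moment': [-0.052, 0.073, -0.013], 'grip_width': 0.085}
scene {'fx': 382.177, 'fy': 382.177, 'cx': 254.804, 'cy': 192.64, 'origin': [1.387, 0.101, 0.702], 'rotation': [-2.117, -0.0, 1.704]}
side {'fx': 468.786, 'fy': 468.786, 'cx': 259.542, 'cy': 188.782, 'origin': [-0.21, 0.756, 0.861], 'rotation': [-2.186, -0.008, -2.409]}
```

View pics/scene0b.png

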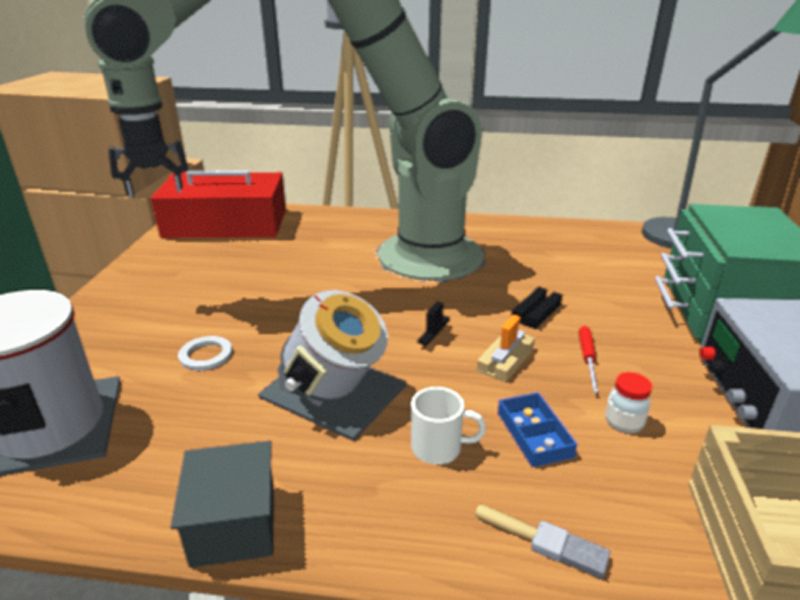

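View pics/side0b.png

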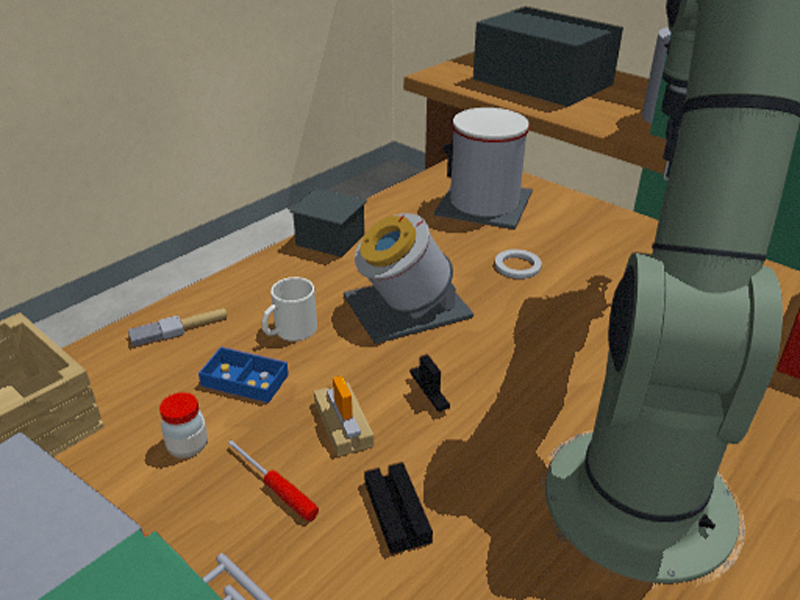

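```bash
cat > h.py <<'E'
import numpy as np,cv2
from scipy.spatial.transform import Rotation as R
from workcell import monitor, optics, bot
def cam(n):
    p=optics.camera_params(n);K=np.array([[p['fx'],0,p['cx']],[0,p['fy'],p['cy']],[0,0,1]])
    r=np.array(p['rotation']); M=R.from_euler('xyz',r).as_matrix() if r.size==3 else r
    return K,M,np.array(p['origin'])
def ray(c,uv):
    K,M,o=c; d=M@np.linalg.solve(K,[uv[0],uv[1],1.]);return o,d/np.linalg.norm(d)
def proj(c,P):
    K,M,o=c; q=(K@(M.T@(np.atleast_2d(P)-o).T)).T;return q[:,:2]/q[:,2:]
def plane(c,uv,z):
    o,d=ray(c,uv);return o+d*(z-o[2])/d[2]
def tri(rs):
    A=sum(np.eye(3)-np.outer(d,d) for o,d in rs);b=sum((np.eye(3)-np.outer(d,d))@o for o,d in rs);return np.linalg.solve(A,b)
def crop(im,x,y,w,h,s,step=10):
    o=cv2.resize(im[y:y+h,x:x+w],None,fx=s,fy=s,interpolation=cv2.INTER_CUBIC)
    for i in range(0,w,step): 
        cv2.line(o,(i*s,0),(i*s,6),(255,0,255),1);cv2.putText(o,str(x+i),(i*s,16),0,.33,(255,0,255),1)
    for j in range(0,h,step):
        cv2.line(o,(0,j*s),(6,j*s),(255,0,255),1);cv2.putText(o,str(y+j),(8,j*s+4),0,.33,(255,0,255),1)
    return o
E
python3 - <<'E'
from h import *
a=cv2.imread('pics/scene0.png');b=cv2.imread('pics/side0.png')
o=np.vstack([np.hstack([crop(a,175,180,100,75,4),crop(a,285,190,100,75,4)]),np.hstack([crop(b,215,130,100,75,4),crop(b,180,230,100,75,4)])])
cv2.imwrite('pics/c1.png',o)
c=cam('scene');d=cam('side')
print(plane(c,(323,225),.03),plane(d,(220,268),.03))
E
```

```text
[0.44708117 0.17962923 0.03      ] [0.41602265 0.19622254 0.03      ]
```

View pics/c1.png

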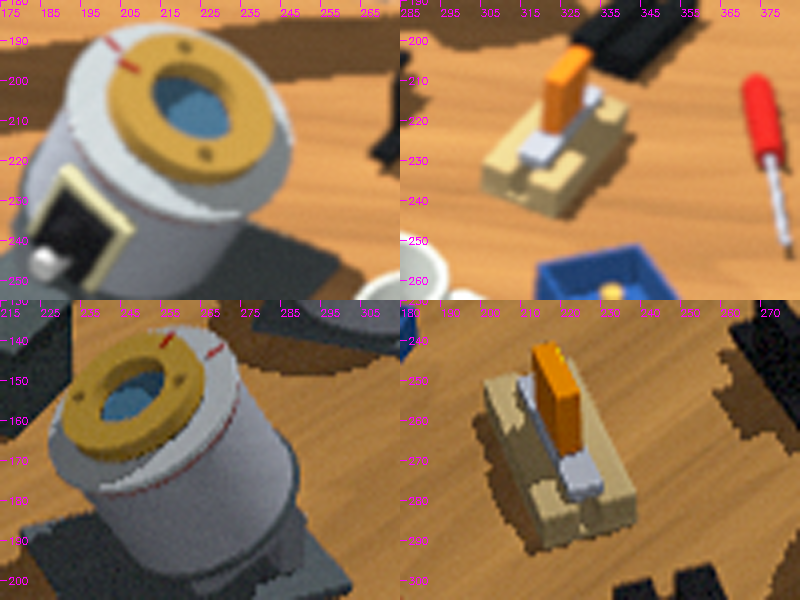

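```bash
python3 - <<'E'
from h import *
c=cam('scene');d=cam('side')
T=lambda a,b:tri([ray(c,a),ray(d,b)])
for n,a,b in [('hA',(221,191.5),(260,150)),('hB',(226.2,218.2),(234.8,154.3)),('rm',(207.5,197),(256.5,140)),('fm',(203.2,191),(268.8,142.8)),('grip',(327,205),(219,246.7)),('near',(317.8,229.5),(211.3,249.5)),('far',(334,213.7),(226.3,276.3))]:
    P=T(a,b);print(n,P.round(4),(proj(c,P)-a).round(1),(proj(d,P)-b).round(1))
for cc,p in [(c,(317.8,229.5)),(c,(334,213.7)),(d,(226.3,276.3)),(d,(211.3,249.5))]: print(plane(cc,p,.036).round(4))
w=cam('wrist');s=monitor.observe();M=R.from_euler('xyz',s['tool_rot']).as_matrix()
print('wrist in tool',(M.T@(w[2]-s['position'])).round(4),(M.T@w[1]).round(3),w[0],M.round(3))
E
```

```text
hA [ 0.5509 -0.1001  0.1858] [[0. 0.]] [[ 0. -0.]]
hB [ 0.6242 -0.0726  0.1541] [[0.1 0.1]] [[ 0.1 -0.1]]
rm [ 0.5896 -0.1271  0.1914] [[-0.2 -0.2]] [[-0.2  0.2]]
fm [ 0.5576 -0.1458  0.1876] [[0.1 0.1]] [[ 0.1 -0.1]]
grip [0.4262 0.1864 0.088 ] [[0. 0.]] [[ 0. -0.]]
near [0.4779 0.1653 0.0336] [[0.5 0.3]] [[ 0.6 -0.4]]
far [0.3831 0.2112 0.0324] [[-1.  -0.6]] [[-1.3  0.8]]
[0.4798 0.1636 0.036 ]
[0.3915 0.2136 0.036 ]
[0.3802 0.2095 0.036 ]
[0.4759 0.169  0.036 ]
wrist in tool [-0.1281 -0.0012 -0.0671] [[ 0.001 -0.262  0.965]
 [ 1.     0.001 -0.   ]
 [-0.001  0.965  0.262]] [[302.97869439   0.         249.58275175]
 [  0.         302.97869439 190.13930385]
 [  0.           0.           1.        ]] [[-0.     0.445 -0.895]
 [ 0.001 -0.895 -0.445]
 [-1.    -0.001  0.   ]]
```

```bash
cat >> h.py <<'E'
from scipy.spatial.transform import Slerp
def pose():
    s=monitor.observe();return np.array(s['position']),R.from_euler('xyz',s['tool_rot'])
def toolR(xdir,ydir):
    x=np.array(xdir,float);x/=np.linalg.norm(x);y=np.array(ydir,float);y-=x*(x@y);y/=np.linalg.norm(y)
    return R.from_matrix(np.c_[x,y,np.cross(x,y)])
def rows(wps,Rt,maxs=.03,maxr=6.,p0=None,R0=None):
    """rows through waypoints, turning evenly along the way"""
    if p0 is None: p0,R0=pose()
    pts=np.vstack([p0,wps]);L=np.r_[0,np.cumsum(np.linalg.norm(np.diff(pts,axis=0),axis=1))]
    ang=np.degrees((R0.inv()*Rt).magnitude());n=int(np.ceil(max(L[-1]/maxs,ang/maxr,1)-1e-6))
    sl=Slerp([0,1],R.concatenate([R0,Rt]));D=[];W=[];p,r=p0,R0
    for k in range(1,n+1):
        q=np.array([np.interp(k/n*L[-1],L,pts[:,i]) for i in range(3)]) if L[-1]>0 else p0
        rr=sl(k/n);D.append((r.inv().apply(q-p)/.03).round(2).tolist());W.append((np.degrees((r.inv()*rr).as_rotvec())/6).round(2).tolist());p,r=q,rr
    for i in range(0,n,10):print('delta_pos',D[i:i+10],'\nrotation',W[i:i+10])
    return p,r
E
python3 - <<'E'
from h import *
a=np.radians(64)
rows([[.42,-.30,.34],[.46,0,.34],[.428,.187,.2]],toolR([0,0,-1],[np.cos(a),np.sin(a),0]),.029)
E
```

```text
delta_pos [[-0.29, -0.51, -0.74], [-0.29, -0.46, -0.77], [-0.29, -0.4, -0.8], [-0.29, -0.34, -0.83], [-0.29, -0.28, -0.85], [-0.29, -0.21, -0.87], [-0.29, -0.15, -0.89], [-0.29, -0.08, -0.89], [-0.29, -0.01, -0.9], [-0.29, 0.05, -0.9]] 
rotation [[-0.71, -0.0, 0.0], [-0.71, -0.0, 0.0], [-0.71, -0.0, 0.0], [-0.71, -0.0, 0.0], [-0.71, -0.0, 0.0], [-0.71, -0.0, 0.0], [-0.71, -0.0, 0.0], [-0.71, -0.0, 0.0], [-0.71, -0.0, 0.0], [-0.71, -0.0, 0.0]]
delta_pos [[-0.28, 0.11, -0.89], [0.0, -0.15, -0.93], [0.0, -0.08, -0.94], [0.0, -0.01, -0.94], [0.0, 0.06, -0.94], [0.0, 0.13, -0.93], [0.0, 0.2, -0.92], [0.0, 0.27, -0.91], [0.0, 0.33, -0.88], [0.0, 0.4, -0.86]] 
rotation [[-0.71, -0.0, 0.0], [-0.71, -0.0, 0.0], [-0.71, -0.0, 0.0], [-0.71, -0.0, 0.0], [-0.71, -0.0, 0.0], [-0.71, -0.0, 0.0], [-0.71, -0.0, 0.0], [-0.71, -0.0, 0.0], [-0.71, -0.0, 0.0], [-0.71, -0.0, 0.0]]
delta_pos [[0.0, 0.46, -0.82], [0.19, 0.42, -0.77], [0.56, 0.26, -0.71], [0.56, 0.32, -0.69], [0.56, 0.37, -0.67], [0.56, 0.41, -0.64], [0.56, 0.46, -0.6], [0.56, 0.5, -0.57], [0.56, 0.54, -0.53], [0.56, 0.58, -0.49]] 
rotation [[-0.71, -0.0, 0.0], [-0.71, -0.0, 0.0], [-0.71, -0.0, 0.0], [-0.71, -0.0, 0.0], [-0.71, -0.0, 0.0], [-0.71, -0.0, 0.0], [-0.71, -0.0, 0.0], [-0.71, -0.0, 0.0], [-0.71, -0.0, 0.0], [-0.71, -0.0, 0.0]]
```

Request:
arm_command(delta_pos=[[-0.29, -0.51, -0.74], [-0.29, -0.46, -0.77], [-0.29, -0.4, -0.8], [-0.29, -0.34, -0.83], [-0.29, -0.28, -0.85], [-0.29, -0.21, -0.87], [-0.29, -0.15, -0.89], [-0.29, -0.08, -0.89], [-0.29, -0.01, -0.9], [-0.29, 0.05, -0.9]], rotation=[[-0.71, 0, 0], [-0.71, 0, 0], [-0.71, 0, 0], [-0.71, 0, 0], [-0.71, 0, 0], [-0.71, 0, 0], [-0.71, 0, 0], [-0.71, 0, 0], [-0.71, 0, 0], [-0.71, 0, 0]])

```text
clock: 1.1
position: [0.409, -0.3045, 0.3362]
tool_rot: [-1.801, 1.567, 2.595]
force: [0.6, 1.0, -0.1]
grip_width: 0.0854
```

Request:
arm_command(delta_pos=[[-0.28, 0.11, -0.89], [0, -0.15, -0.93], [0, -0.08, -0.94], [0, -0.01, -0.94], [0, 0.06, -0.94], [0, 0.13, -0.93], [0, 0.2, -0.92], [0, 0.27, -0.91], [0, 0.33, -0.88], [0, 0.4, -0.86]], rotation=[[-0.71, 0, 0], [-0.71, 0, 0], [-0.71, 0, 0], [-0.71, 0, 0], [-0.71, 0, 0], [-0.71, 0, 0], [-0.71, 0, 0], [-0.71, 0, 0], [-0.71, 0, 0], [-0.71, 0, 0]])

```text
clock: 2.1
position: [0.4355, -0.0024, 0.3508]
tool_rot: [-0.356, 1.569, -1.43]
force: [0.3, -0.1, -0.2]
grip_width: 0.0855
```

```bash
python3 - <<'E'
from h import *
s=monitor.observe();print(s['clock'],np.round(s['qpos'],2),s['position'])
a=np.radians(64)
rows([[.428,.187,.2]],toolR([0,0,-1],[np.cos(a),np.sin(a),0]),.029)
E
```

```text
2.1 [ 0.44  0.14 -0.64  1.9   0.09  1.14  0.27] [ 0.43545523 -0.00240095  0.35075408]
delta_pos [[0.56, 0.31, -0.63], [0.56, 0.35, -0.61], [0.56, 0.39, -0.58], [0.56, 0.43, -0.55], [0.56, 0.47, -0.52], [0.56, 0.5, -0.49], [0.56, 0.54, -0.45], [0.56, 0.57, -0.41], [0.56, 0.59, -0.37]] 
rotation [[-0.66, 0.0, 0.0], [-0.66, 0.0, 0.0], [-0.66, 0.0, 0.0], [-0.66, 0.0, 0.0], [-0.66, 0.0, 0.0], [-0.66, 0.0, 0.0], [-0.66, 0.0, 0.0], [-0.66, 0.0, 0.0], [-0.66, 0.0, 0.0]]
```

Request:
arm_command(delta_pos=[[0.56, 0.31, -0.63], [0.56, 0.35, -0.61], [0.56, 0.39, -0.58], [0.56, 0.43, -0.55], [0.56, 0.47, -0.52], [0.56, 0.5, -0.49], [0.56, 0.54, -0.45], [0.56, 0.57, -0.41], [0.56, 0.59, -0.37], [0, 0, 0]], rotation=[[-0.66, 0, 0], [-0.66, 0, 0], [-0.66, 0, 0], [-0.66, 0, 0], [-0.66, 0, 0], [-0.66, 0, 0], [-0.66, 0, 0], [-0.66, 0, 0], [-0.66, 0, 0], [0, 0, 0]])

```text
clock: 3.1
position: [0.4182, 0.2076, 0.1985]
tool_rot: [0.013, 1.563, -0.37]
force: [-0.0, -1.0, 0.2]
grip_width: 0.0855
```

```bash
python3 - <<'E'
from h import *
s=monitor.observe();print(s['clock'],np.round(s['qpos'],2),s['position'],s['tool_rot'])
w=cam('wrist');np.savez('w1.npz',K=w[0],M=w[1],o=w[2]);im=optics.grab_frame('wrist')[:,:,::-1].copy()
cv2.imwrite('pics/w1.png',im);cv2.imwrite('pics/w1b.png',crop(im,0,0,512,384,1,50) if 0 else cv2.resize(im,(800,600),interpolation=cv2.INTER_CUBIC))
E
```

```text
3.1 [ 0.03  0.43 -0.79  2.03  0.42  0.85  0.19] [0.41819286 0.20762071 0.19854621] [ 0.01321428  1.56310114 -0.37045514]
```

View pics/w1b.png

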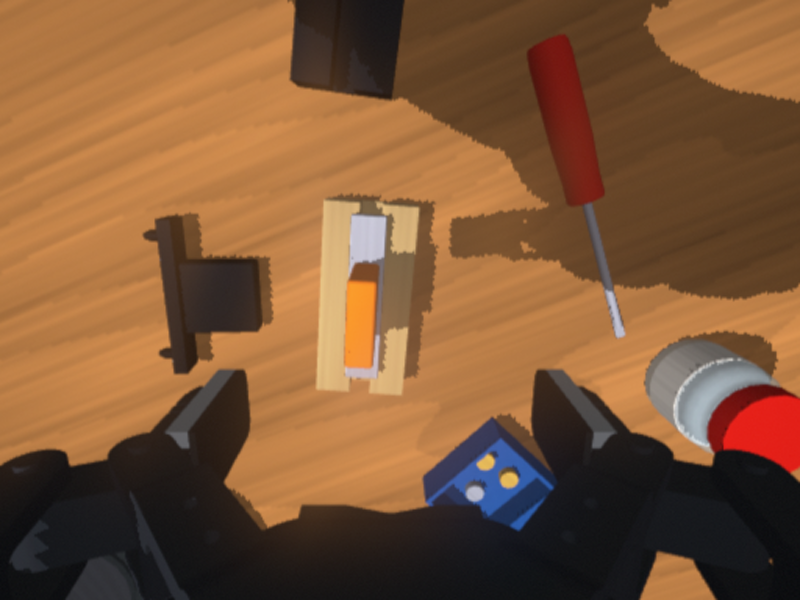

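```bash
cat > fit.py <<'E'
from h import *
from scipy.optimize import least_squares
f=np.load('w1.npz');c=(f['K'],f['M'],f['o'])
def fit(obj,uv,x0):
    obj=np.array(obj,float)
    def P(p): return R.from_euler('z',p[2]).apply(obj)+[p[0],p[1],0]
    r=least_squares(lambda p:(proj(c,P(p))-uv).ravel(),x0);print(r.x.round(4),np.degrees(r.x[2]).round(2),r.fun.reshape(-1,2).round(1).tolist());return r.x
k=.64
rest=[[-.065,-.03,.026],[-.065,.03,.026],[.065,.03,.026],[.065,-.03,.026]]
ur=np.array([(323,199),(419,206),(402,394),(317,388)])*k
# order far end: left/right
a=fit(rest,ur,[.43,.19,-.45])
sp=[[-.054,-.011,.036],[-.054,.011,.036],[.054,.011,.036]]+[[-.025,-.008,.086],[-.025,.008,.086],[.025,.008,.086],[.025,-.008,.086]]
us=np.array([(352,213),(386,215),(379,378),(348,276),(378,279),(373,368),(344,366)])*k
b=fit(sp,us,[.43,.19,-.45])
E
python3 fit.py
```

```text
[ 0.431   0.1866 -0.456 ] -26.13 [[0.0, -0.2], [0.0, -0.1], [0.3, 0.1], [-0.3, 0.3]]
[ 0.4264  0.1892 -0.4408] -25.26 [[-0.6, -0.7], [0.9, -0.6], [-0.5, -0.6], [-0.4, 1.1], [0.0, 0.3], [0.3, -0.1], [0.2, 0.2]]
```

```bash
python3 - <<'E'
from h import *
a=np.radians(64.4)
T=toolR([0,0,-1],[np.cos(a),np.sin(a),0])
p,r=rows([[.4267,.1882,.12]],T,.029)
E
```

```text
delta_pos [[0.88, -0.16, 0.15], [0.88, -0.15, 0.16], [0.88, -0.15, 0.16]] 
rotation [[0.19, 0.03, -0.0], [0.19, 0.03, -0.0], [0.19, 0.03, -0.0]]
```

Request:
arm_command(delta_pos=[[0.88, -0.16, 0.15], [0.88, -0.15, 0.16], [0.88, -0.15, 0.16], [0, 0, 0], [0, 0, 0]], rotation=[[0.19, 0.03, 0], [0.19, 0.03, 0], [0.19, 0.03, 0], [0, 0, 0], [0, 0, 0]], gripper=0)

```text
clock: 3.65
position: [0.4283, 0.188, 0.1227]
tool_rot: [0.536, 1.566, 0.088]
force: [0.2, 1.1, 0.6]
grip_width: 0.0427
```

```bash
python3 - <<'E'
from h import *
a=np.radians(64.4)
T=toolR([0,0,-1],[np.cos(a),np.sin(a),0])
print(pose()[0],monitor.observe()['grip_width'])
p,r=rows([[.4267,.1882,.058]],T,.025)
E
```

```text
[0.42834684 0.18800568 0.12274891] 0.04269473063741373
delta_pos [[0.72, -0.01, -0.02], [0.72, -0.01, -0.02], [0.72, -0.01, -0.02]] 
rotation [[-0.0, 0.01, -0.01], [-0.0, 0.01, -0.01], [-0.0, 0.01, -0.01]]
```

Request:
arm_command(delta_pos=[[0.73, -0.02, -0.03], [0.73, -0.02, -0.02], [0.73, 0, -0.02], [0, 0, 0]], rotation=[[0, 0.01, -0.01], [0, 0.01, -0.01], [0, 0.01, -0.01], [0, 0, 0]])

```text
clock: 4.05
position: [0.4299, 0.1897, 0.0623]
tool_rot: [0.583, 1.56, 0.136]
force: [-0.5, 0.4, -0.3]
grip_width: 0.0429
```

Request:
arm_command(delta_pos=[[0, 0, 0], [0, 0, 0], [0, 0, 0], [0, 0, 0], [0, 0, 0], [0, 0, 0]], rotation=[[0, 0, 0], [0, 0, 0], [0, 0, 0], [0, 0, 0], [0, 0, 0], [0, 0, 0]], gripper=1, grip_force=90)

```text
clock: 4.65
position: [0.4312, 0.1885, 0.0682]
tool_rot: [0.406, 1.556, -0.043]
force: [-0.4, -1.6, -4.4]
grip_width: 0.0149
```

Request:
arm_command(delta_pos=[[-0.7, 0, 0], [-0.9, 0, 0], [-0.9, 0, 0], [-0.9, 0, 0], [-0.9, 0, 0], [0, 0, 0], [0, 0, 0], [0, 0, 0]], rotation=[[0, 0, 0], [0, 0, 0], [0, 0, 0], [0, 0, 0], [0, 0, 0], [0, 0, 0], [0, 0, 0], [0, 0, 0]])

```text
clock: 5.45
position: [0.4298, 0.191, 0.2033]
tool_rot: [0.639, 1.553, 0.194]
force: [0.9, -0.3, -3.3]
grip_width: 0.0151
```

```bash
python3 - <<'E'
from h import *
s=monitor.observe();print(s['clock'],np.round(s['qpos'],2),s['position'],s['tool_rot'],s['grip_width'],np.round(s['force'],1))
M=R.from_euler('xyz',s['tool_rot']).as_matrix();print(M.round(3))
ims={}
for n in ['wrist','side','scene']:
    w=cam(n)
    p,r=pose();im=optics.grab_frame(n)[:,:,::-1].copy();cv2.imwrite(f'pics/{n}2.png',im);ims[n]=im
    np.savez(f'{n}2.npz',K=w[0],M=w[1],o=w[2],p=p,R=r.as_matrix())
    u=proj(w,p+r.apply([[.03,0,0]]))[0];print(n,u,p)
    x,y=[int(v) for v in u]
    if n!='wrist':
        x=min(max(x-50,0),412);y=min(max(y-37,0),309);ims[n]=crop(im,x,y,100,75,4)
o=np.vstack([np.hstack([ims['scene'],ims['side']]),np.hstack([crop(ims['wrist'],150,184,200,150,2,20),np.zeros((300,400,3),np.uint8)])])
cv2.imwrite('pics/c2.png',o)
E
```

```text
5.45 [ 0.07  0.42 -0.78  2.02  0.4   0.84  0.18] [0.42979057 0.19101139 0.2033218 ] [0.63907397 1.55266592 0.19362386] 0.015137147661671685 [ 0.9 -0.3 -3.3]
[[ 0.018  0.431  0.902]
 [ 0.003  0.902 -0.431]
 [-1.     0.011  0.015]]
wrist [246.77493647 231.11186187] [0.42979057 0.19101139 0.2033218 ]
side [214.86193211 219.6012851 ] [0.42965758 0.19095837 0.20308525]
scene [331.71154905 180.55674344] [0.42952706 0.19093789 0.20296186]
```

View pics/c2.png

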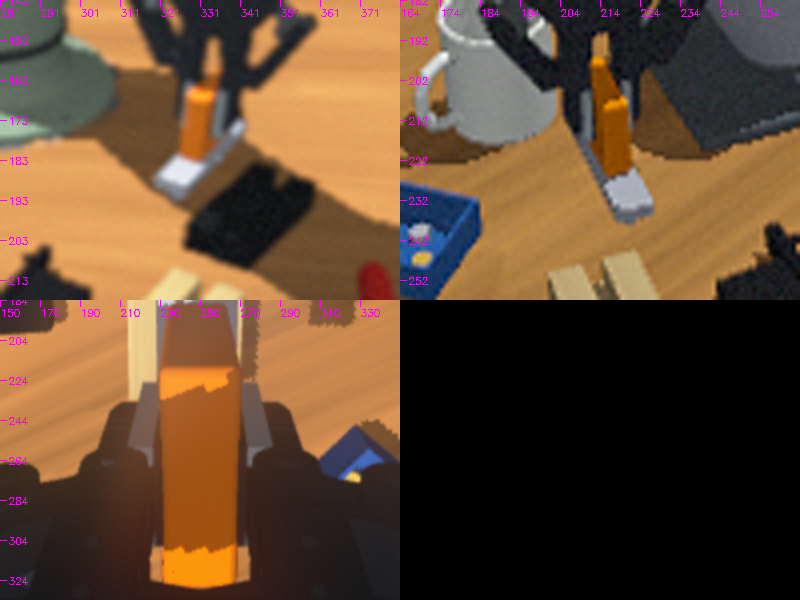

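```bash
python3 - <<'E'
from h import *
a=cv2.imread('pics/wrist2.png');b=cv2.imread('pics/side2.png')
cv2.imwrite('pics/c3.png',np.hstack([crop(a,200,120,100,150,4),crop(a,200,230,100,100,4)[:400].__class__(0) if 0 else np.vstack([crop(b,190,195,50,50,8,5),crop(a,200,290,100,50,4)])]))
E
```

```text
(no output)
```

View pics/c3.png

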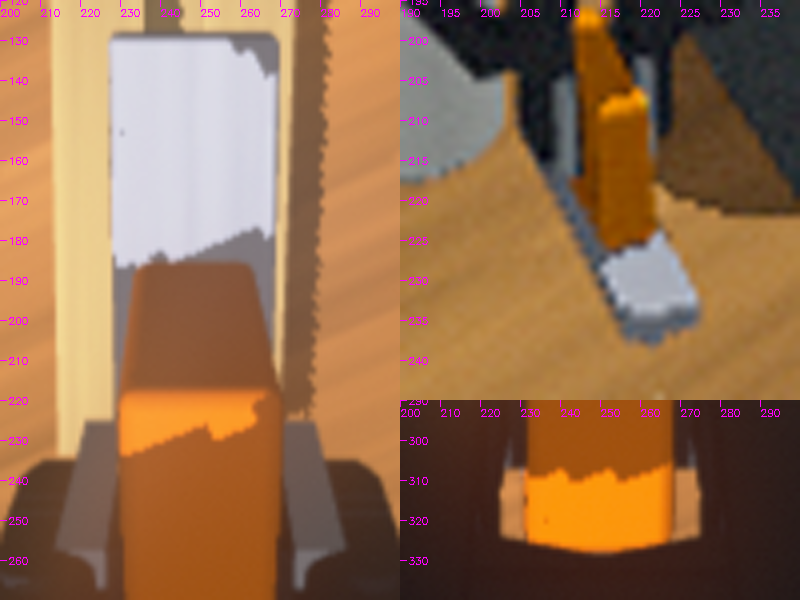

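```bash
cat > fit2.py <<'E'
from h import *
from scipy.optimize import least_squares
L=lambda n:np.load(f'{n}2.npz')
w=L('wrist');s=L('side');cw=(w['K'],w['M'],w['o']);cs=(s['K'],s['M'],s['o'])
# spanner->tool base: sp z=-tool x, sp y = tool y, sp x = y×z = tool y × (-tool x)= tool z
B=np.array([[0,0,-1],[0,1,0],[1,0,0]])
obj=np.array([[-54,-11,10],[-54,11,10],[-25,-8,10],[-25,8,10],[-25,-8,60],[-25,8,60],[25,-8,60],[25,8,60]])/1e3
uv=np.array([(227,129),(269.7,129),(234.5,185.7),(263,185.7),(229.7,218),(269.5,218),(231.8,325),(267.8,324.5)])
os=np.array([[-54,11,10],[-54,-11,10]])/1e3
us=np.array([(227.1,232.5),(217.9,234.75)])
def tool(p,o): return R.from_rotvec(p[3:]).apply(o@B.T)+p[:3]
def f(p):
    a=proj(cw,w['p']+tool(p,obj)@w['R'].T)-uv
    b=proj(cs,s['p']+tool(p,os)@s['R'].T)-us
    return np.r_[a.ravel(),b.ravel(),p[3:]*10,p[1]*300]
r=least_squares(f,[.042,0,0,0,0,0],loss='soft_l1')
print(r.x.round(4),np.degrees(r.x[3:]).round(2));print(f(r.x)[:20].reshape(-1,2).round(1).tolist())
np.save('grasp.npy',r.x)
E
python3 fit2.py
```

```text
[ 0.0433  0.001  -0.0019 -0.0031  0.0244 -0.0092] [-0.18  1.4  -0.53]
[[0.3, 1.1], [-0.1, 1.0], [-0.5, -1.8], [0.3, -1.9], [-0.7, 0.1], [0.6, -0.1], [-0.3, 0.1], [0.4, 0.2], [-9.5, 4.0], [9.0, -0.7]]
```

```bash
sed -i 's/^us=.*/us=np.array([(217.9,234.75),(227.1,232.5)])/' fit2.py; python3 fit2.py; cat >> h.py <<'E'
# --- ring geometry
hA=np.array([.5509,-.1001,.1858]);hB=np.array([.6242,-.0726,.1541])
B=np.array([[0,0,-1],[0,1,0],[1,0,0]])
C=(hA+hB)/2
def ringframe(n,u):
    n=n/np.linalg.norm(n);u=u-n*(u@n);u/=np.linalg.norm(u);return np.c_[u,np.cross(n,u),n]
E
python3 - <<'E'
from h import *
from scipy.optimize import least_squares
u=(hB-hA)/np.linalg.norm(hB-hA)
n=lambda f:np.array([.5*np.cos(f),.5*np.sin(f),np.sqrt(.75)])
rm=np.array([.5896,-.1271,.1914]);fm=np.array([.5576,-.1458,.1876])
r=least_squares(lambda f:[n(f[0])@u*.042,n(f[0])@(rm-C)],[1.1]);print(r.x,np.degrees(r.x),r.fun,C)
F=ringframe(n(r.x[0]),u);print(F.round(3))
for v in (u,rm-C,fm-C): l=F.T@v;print(l.round(4),np.degrees(np.arctan2(l[1],l[0])))
E
```

```text
[ 0.0431  0.001  -0.0021 -0.0032  0.0256 -0.01  ] [-0.18  1.47 -0.57]
[[0.2, 0.9], [-0.1, 0.7], [-0.6, -1.9], [0.2, -2.1], [-0.8, 0.2], [0.7, -0.1], [-0.3, 0.2], [0.4, 0.3], [-0.3, 1.7], [-0.2, 1.5]]
[1.16458779] [66.72596547] [-0.00016928  0.00026426] [ 0.58755 -0.08635  0.16995]
[[ 0.869 -0.454  0.198]
 [ 0.327  0.826  0.459]
 [-0.372 -0.334  0.866]]
[ 1.    -0.    -0.004] -7.823735157556331e-16
[-0.0195 -0.0417  0.0003] -115.0785661001579
[-0.052  -0.0414 -0.0179] -141.51136053723667
```

```bash
cat >> h.py <<'E'
F=np.array([[.869,-.454,.198],[.327,.826,.459],[-.372,-.334,.866]])
F=ringframe(F[:,2],F[:,0])
def target(h,ccw=0.,off=(0,0),g=None):
    """TCP pose for spanner at height h over ring face, turned ccw deg from start, off in ring frame x,y"""
    g=np.load('grasp.npy') if g is None else g
    S=R.from_matrix(F)*R.from_euler('z',180+ccw,degrees=True)
    T=S*(R.from_rotvec(g[3:])*R.from_matrix(B)).inv()
    return C+F@[off[0],off[1],h]-T.apply(g[:3]),T
def spanner(g=None):
    """spanner origin and turn in the ring frame from measured TCP pose"""
    g=np.load('grasp.npy') if g is None else g
    p,r=pose();o=F.T@(p+r.apply(g[:3])-C);S=F.T@(r*R.from_rotvec(g[3:])*R.from_matrix(B)).as_matrix()
    return (o*1000).round(1),np.degrees(np.arctan2(-S[1,0],-S[0,0])).round(2),(S[:,2]*57.3).round(2)
E
python3 - <<'E'
from h import *
p,T=target(.05);print(p,spanner())
rows([[.48,.12,.33],[.6,.02,.34],p],T,.028,5)
E
```

```text
[ 0.60452101 -0.04272841  0.25050711] (array([-42.9, 306.1,  88. ]), np.float64(130.55), array([-20.87, -19.67,  49.61]))
delta_pos [[-0.43, -0.14, 0.26], [-0.42, -0.12, 0.28], [-0.41, -0.1, 0.3], [-0.4, -0.08, 0.32], [-0.39, -0.06, 0.33], [-0.38, -0.04, 0.35], [-0.38, -0.01, 0.36], [-0.37, 0.01, 0.37], [-0.36, 0.04, 0.37], [-0.31, 0.08, 0.38]] 
rotation [[0.78, -0.22, -0.1], [0.78, -0.22, -0.1], [0.78, -0.22, -0.1], [0.78, -0.22, -0.1], [0.78, -0.22, -0.1], [0.78, -0.22, -0.1], [0.78, -0.22, -0.1], [0.78, -0.22, -0.1], [0.78, -0.22, -0.1], [0.78, -0.22, -0.1]]
delta_pos [[0.08, 0.28, 0.43], [0.09, 0.31, 0.4], [0.09, 0.35, 0.37], [0.1, 0.38, 0.34], [0.1, 0.4, 0.31], [0.1, 0.43, 0.27], [0.1, 0.45, 0.23], [0.1, 0.47, 0.19], [0.1, 0.48, 0.15], [0.11, 0.48, 0.11]] 
rotation [[0.78, -0.22, -0.1], [0.78, -0.22, -0.1], [0.78, -0.22, -0.1], [0.78, -0.22, -0.1], [0.78, -0.22, -0.1], [0.78, -0.22, -0.1], [0.78, -0.22, -0.1], [0.78, -0.22, -0.1], [0.78, -0.22, -0.1], [0.78, -0.22, -0.1]]
delta_pos [[0.51, 0.08, 0.05], [0.51, 0.09, 0.03], [0.51, 0.1, 0.01], [0.51, 0.1, -0.01], [0.51, 0.11, -0.03], [0.5, 0.11, -0.05], [0.5, 0.11, -0.07]] 
rotation [[0.78, -0.22, -0.1], [0.78, -0.22, -0.1], [0.78, -0.22, -0.1], [0.78, -0.22, -0.1], [0.78, -0.22, -0.1], [0.78, -0.22, -0.1], [0.78, -0.22, -0.1]]
```

Request:
arm_command(delta_pos=[[-0.43, -0.14, 0.26], [-0.42, -0.12, 0.28], [-0.41, -0.1, 0.3], [-0.4, -0.08, 0.32], [-0.39, -0.06, 0.33], [-0.38, -0.04, 0.35], [-0.38, -0.01, 0.36], [-0.37, 0.01, 0.37], [-0.36, 0.04, 0.37], [-0.31, 0.08, 0.38]], rotation=[[0.78, -0.22, -0.1], [0.78, -0.22, -0.1], [0.78, -0.22, -0.1], [0.78, -0.22, -0.1], [0.78, -0.22, -0.1], [0.78, -0.22, -0.1], [0.78, -0.22, -0.1], [0.78, -0.22, -0.1], [0.78, -0.22, -0.1], [0.78, -0.22, -0.1]])

```text
clock: 6.6
position: [0.4788, 0.1155, 0.3273]
tool_rot: [0.015, 1.316, -1.28]
force: [-0.6, 0.6, -2.6]
grip_width: 0.0147
```

Request:
arm_command(delta_pos=[[0.08, 0.28, 0.43], [0.09, 0.31, 0.4], [0.09, 0.35, 0.37], [0.1, 0.38, 0.34], [0.1, 0.4, 0.31], [0.1, 0.43, 0.27], [0.1, 0.45, 0.23], [0.1, 0.47, 0.19], [0.1, 0.48, 0.15], [0.11, 0.48, 0.11]], rotation=[[0.78, -0.22, -0.1], [0.78, -0.22, -0.1], [0.78, -0.22, -0.1], [0.78, -0.22, -0.1], [0.78, -0.22, -0.1], [0.78, -0.22, -0.1], [0.78, -0.22, -0.1], [0.78, -0.22, -0.1], [0.78, -0.22, -0.1], [0.78, -0.22, -0.1]])

```text
clock: 7.6
position: [0.5964, 0.0105, 0.331]
tool_rot: [0.432, 1.105, -1.737]
force: [-0.0, -0.5, -2.8]
grip_width: 0.0147
```

```bash
python3 - <<'E'
from h import *
p,T=target(.05);s=monitor.observe();print(p,s['position'],spanner(),np.round(s['qpos'],2))
rows([p],T,.028,5)
E
```

```text
[ 0.60452101 -0.04272841  0.25050711] [0.59642177 0.01052786 0.33103113] (array([-13. ,  20.9, 143.2]), np.float64(29.89), array([-8.04,  0.7 , 56.73])) [-0.13  0.51 -0.3   1.49  0.53  1.46 -1.15]
delta_pos [[0.45, 0.09, 0.01], [0.45, 0.1, -0.01], [0.45, 0.1, -0.02], [0.45, 0.1, -0.04], [0.45, 0.1, -0.06], [0.44, 0.1, -0.07], [0.44, 0.1, -0.09]] 
rotation [[0.7, -0.19, -0.08], [0.7, -0.19, -0.08], [0.7, -0.19, -0.08], [0.7, -0.19, -0.08], [0.7, -0.19, -0.08], [0.7, -0.19, -0.08], [0.7, -0.19, -0.08]]
```

Request:
arm_command(delta_pos=[[0.45, 0.09, 0.01], [0.45, 0.1, -0.01], [0.45, 0.1, -0.02], [0.45, 0.1, -0.04], [0.45, 0.1, -0.06], [0.44, 0.1, -0.07], [0.44, 0.1, -0.09], [0, 0, 0]], rotation=[[0.7, -0.19, -0.08], [0.7, -0.19, -0.08], [0.7, -0.19, -0.08], [0.7, -0.19, -0.08], [0.7, -0.19, -0.08], [0.7, -0.19, -0.08], [0.7, -0.19, -0.08], [0, 0, 0]])

```text
clock: 8.4
position: [0.605, -0.0445, 0.2393]
tool_rot: [0.723, 1.011, -2.013]
force: [-0.9, -0.0, -2.3]
grip_width: 0.015
```

```bash
python3 - <<'E'
from h import *
p,T=target(.04);s=monitor.observe();print(p,s['position'],spanner(),np.round(s['qpos'],2))
rows([p],T,.028,5)
E
```

```text
[ 0.60254086 -0.04731878  0.24184643] [ 0.60497356 -0.04446633  0.23927952] (array([ 3.4,  2.1, 39.6]), np.float64(-1.01), array([7.50e-01, 5.00e-02, 5.73e+01])) [-0.15  0.67 -0.15  1.47  0.5   1.43 -1.63]
delta_pos [[-0.01, 0.07, 0.13]] 
rotation [[-0.17, 0.13, -0.01]]
```

Request:
arm_command(delta_pos=[[0.3, 0.06, 0.12], [0.3, 0.02, 0.01], [0, 0, 0]], rotation=[[-0.14, 0.12, 0], [-0.03, 0, 0], [0, 0, 0]])

```text
clock: 8.7
position: [0.5985, -0.0548, 0.2249]
tool_rot: [0.712, 1.021, -1.995]
force: [0.9, 0.1, -2.9]
grip_width: 0.015
```

```bash
python3 - <<'E'
from h import *
p,T=target(.018);s=monitor.observe();print(s['position'],spanner())
rows([p],T,.028,5)
ims=[]
for n,x,y in [('scene',180,165),('side',205,110)]:
    w=cam(n);p,r=pose();im=optics.grab_frame(n)[:,:,::-1].copy();cv2.imwrite(f'pics/{n}4.png',im)
    np.savez(f'{n}4.npz',K=w[0],M=w[1],o=w[2],p=p,R=r.as_matrix())
    ims.append(crop(im,x,y,80,75,5))
w=cam('wrist');p,r=pose();im=optics.grab_frame('wrist')[:,:,::-1].copy();cv2.imwrite('pics/wrist4.png',im);np.savez('wrist4.npz',K=w[0],M=w[1],o=w[2],p=p,R=r.as_matrix())
ims.append(crop(im,150,90,200,75,4)[:225])
cv2.imwrite('pics/c4.png',np.vstack([np.hstack(ims[:2]),ims[2]]))
E
```

```text
[ 0.59853555 -0.05480914  0.22493955] (array([ 0.4,  1.3, 21.1]), np.float64(0.5), array([-1.00e-02,  4.00e-02,  5.73e+01]))
delta_pos [[0.1, 0.04, 0.01]] 
rotation [[0.08, -0.0, -0.01]]
```

View pics/c4.png

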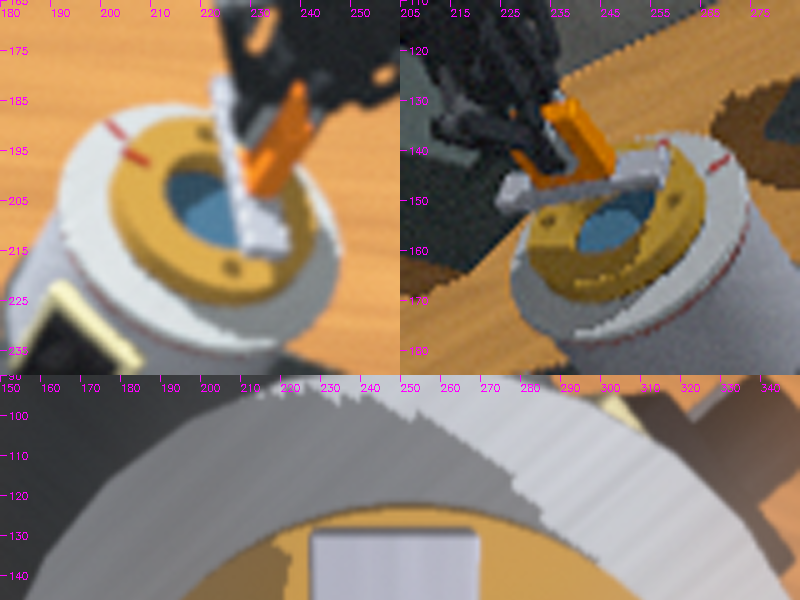

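```bash
python3 - <<'E'
from h import *
g=np.load('grasp.npy')
pts=np.array([[x,y,z] for x in(-54,54) for y in(-11,11) for z in(0,10)]+[[sx*42,0,-12] for sx in(-1,1)])/1e3
ims=[]
for n,x,y in [('scene',180,165),('side',205,110)]:
    w=np.load(n+'4.npz');c=(w['K'],w['M'],w['o']);im=cv2.imread(f'pics/{n}4.png')
    P=w['p']+(R.from_rotvec(g[3:]).apply(pts@B.T)+g[:3])@w['R'].T
    o=crop(im,x,y,80,75,5)
    q=((proj(c,P)+.5-[x,y])*5).astype(int)
    for i,a in enumerate(q): cv2.circle(o,tuple(int(v) for v in a),3,(0,255,0) if i<8 else (255,0,255),-1 if i>7 else 1)
    for i,j in [(0,1),(2,3),(4,5),(6,7),(1,3),(5,7),(1,5),(3,7),(0,4),(2,6)]: cv2.line(o,tuple(map(int,q[i])),tuple(map(int,q[j])),(0,255,0),1)
    ex=C+np.array([[.0545*np.cos(t),.0545*np.sin(t),0] for t in np.linspace(0,6.28,40)])@F.T
    for a in ((proj(c,np.vstack([ex,hA,hB]))+.5-[x,y])*5): cv2.circle(o,tuple(int(v) for v in a),2,(0,0,255),-1)
    ims.append(cv2.resize(o,None,fx=1,fy=1))
cv2.imwrite('pics/c5.png',np.hstack(ims))
E
```

```text
(no output)
```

View pics/c5.png

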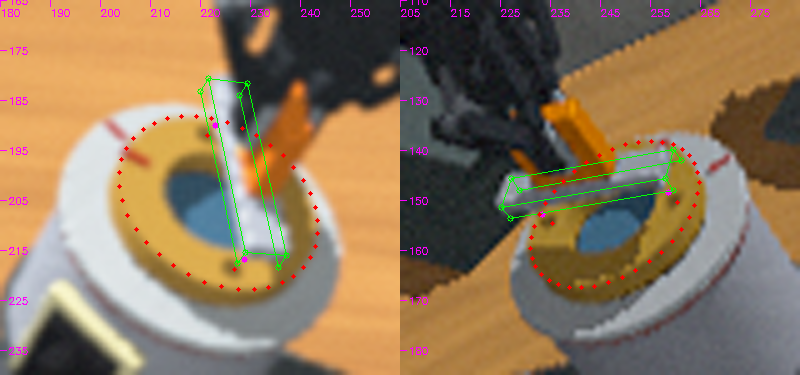

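```bash
python3 - <<'E'
from h import *
a,b,w=[cv2.imread(f'pics/{n}4.png') for n in('scene','side','wrist')]
A=crop(a,218,178,26,44,13,2);S=crop(b,222,134,42,26,11,2);W=crop(w,200,110,115,70,4,5)
o=np.zeros((600,800,3),np.uint8);o[:572,:338]=A;o[:286,338:800]=S;o[300:580,338:798]=W
cv2.imwrite('pics/c6.png',o)
E
```

```text
(no output)
```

View pics/c6.png

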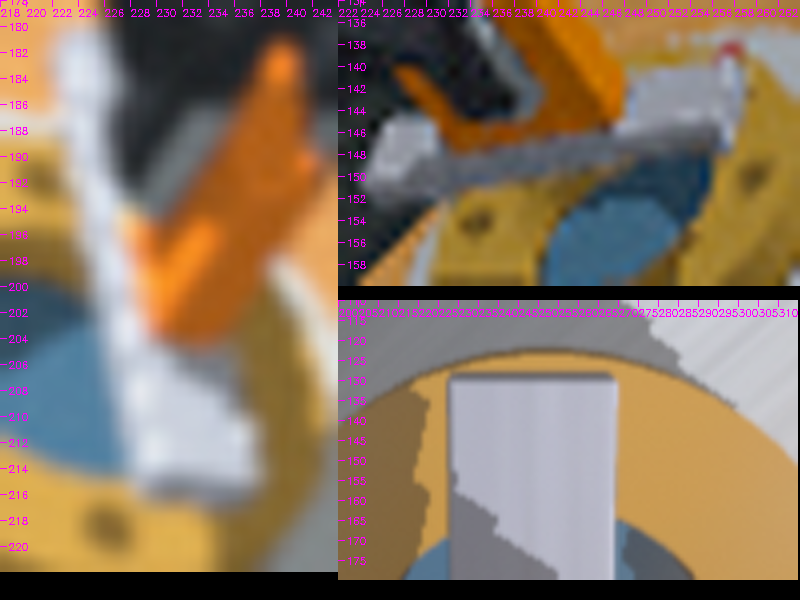

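```bash
python3 - <<'E'
from h import *
from scipy.optimize import least_squares
g=np.load('grasp.npy')
# (1) fixed cameras: spanner shift from pixel shifts
rowsA=[];b=[]
for n,sh in [('scene',(1.6,-1.1)),('side',(-1.8,-1.1))]:
    w=np.load(n+'4.npz');c=(w['K'],w['M'],w['o']);P=C+F@[0,0,.02]
    J=np.array([(proj(c,P+e)-proj(c,P))[0]/1e-3 for e in np.eye(3)*1e-3]).T
    rowsA.append(J);b+=list(sh)
d=np.linalg.lstsq(np.vstack(rowsA),b,rcond=None)[0];print('shift mm world',(d*1e3).round(1),'ring frame',(F.T@d*1e3).round(1),'res',(np.vstack(rowsA)@d-b).round(1))
# (2) wrist: ring circle
w=np.load('wrist4.npz');c=(w['K'],w['M'],w['o'])
uv=np.array([(228,129.5),(252.5,122.3),(290.5,130.5),(315,151.3),(205.5,141.3)])
def cen(q): return C+F@q
def f(q):
    e=[]
    for p in uv:
        o,dd=ray(c,p);n=F[:,2];X=o+dd*((cen(q)-o)@n)/(dd@n);e.append((np.linalg.norm(X-cen(q))-.0545)*1e3)
    return np.r_[e,]
r=least_squares(lambda q:np.r_[f([q[0],q[1],0])],[0,0]);print('ring shift (h fixed)',(r.x*1e3).round(1),r.fun.round(1))
r=least_squares(lambda q:np.r_[f(q)],[0,0,0]);print('ring shift free h',(r.x*1e3).round(1),r.fun.round(1))
p=w['p']+w['R']@g[:3];print('spanner origin ring frame',(F.T@(p-C)*1e3).round(1))
# bar end check in wrist with grasp
P=w['p']+(R.from_rotvec(g[3:]).apply(np.array([[-54,-11,10],[-54,11,10]])/1e3@B.T)+g[:3])@w['R'].T;print(proj(c,P).round(1),'seen (227.8,129.5),(269.8,129)')
E
```

```text
shift mm world [2.2 4.8 4.9] ring frame [1.7 1.3 6.9] res [ 0.  0.  0. -0.]
ring shift (h fixed) [ 1.2 -0.3] [-0.6  1.1  0.6 -1.  -0.5]
ring shift free h [  0.5  -1.6 -20.4] [-0.8  0.4  0.2 -0.2  0.4]
spanner origin ring frame [ 0.8  1.2 22.3]
[[232.8 130.6]
 [275.  130.4]] seen (227.8,129.5),(269.8,129)
```

```bash
python3 - <<'E'
from h import *
for n in ('wrist2','wrist4'):
    w=np.load(n+'.npz');print(n,(w['R'].T@(w['o']-w['p'])*1e3).round(1),(R.from_matrix(w['R'].T@w['M']).as_rotvec()*57.3).round(2))
for i in range(2):
    c=cam('wrist');p,r=pose();print((r.inv().apply(c[2]-p)*1e3).round(1),((r.inv()*R.from_matrix(c[1])).as_rotvec()*57.3).round(2),p.round(4))
E
```

```text
wrist2 [-128.1    1.4  -66.8] [57.91 58.02 75.83]
wrist4 [-128.9   -1.3  -67.1] [57.97 58.   75.76]
[-128.9   -1.3  -67.1] [57.97 58.   75.76] [ 0.5993 -0.0541  0.226 ]
[-128.9   -1.3  -67.1] [57.97 58.   75.76] [ 0.5993 -0.0541  0.226 ]
```

```bash
cat > ringfit.py <<'E'
from h import *
from scipy.optimize import least_squares
def ringfit(n,q0=(0,0,0)):
    w=np.load(n+'.npz');c=(w['K'],w['M'],w['o']);im=cv2.imread(f'pics/{n}.png')
    hsv=cv2.cvtColor(im,cv2.COLOR_BGR2HSV).astype(int)
    brass=(hsv[...,1]>90)&(abs(hsv[...,0]-19)<7)
    def pt(q,t,rad):
        return proj(c,C+F@np.array([q[0]+rad*np.cos(t),q[1]+rad*np.sin(t),q[2]]))[0]
    obs=[]
    for t in np.radians(np.arange(0,360,3)):
        prof=[]
        rr=np.arange(.046,.063,.0004)
        for rad in rr:
            u=np.round(pt(q0,t,rad)).astype(int)
            prof.append(brass[u[1],u[0]] if 0<=u[0]<512 and 0<=u[1]<384 else -1)
        prof=np.array(prof)
        if (prof<0).any(): continue
        k=np.flatnonzero((prof[:-1]==1)&(prof[1:]==0))
        if len(k)==1 and prof[:k[0]].mean()>.9 and prof[k[0]+1:].mean()<.1:
            u=np.round(pt(q0,t,rr[k[0]]+.0006)).astype(int)
            # flange beyond must be grey, not gripper black
            if hsv[u[1],u[0],2]>60: obs.append(pt(q0,t,rr[k[0]]+.0002))
    obs=np.array(obs)
    def f(q):
        e=[]
        for p in obs:
            o,d=ray(c,p);X=o+d*((C+F@q-o)@F[:,2])/(d@F[:,2]);e.append((np.linalg.norm(X-C-F@q)-.0545)*1e3)
        return np.array(e)
    r=least_squares(f,q0,loss='soft_l1');return r.x,len(obs),obs,np.abs(f(r.x)).mean()
q=(0,0,0)
for _ in range(3):
    q,n,obs,e=ringfit('wrist4',q);print((np.array(q)*1e3).round(1),n,e.round(2))
print(obs.round(0).astype(int)[::4].tolist())
E
python3 ringfit.py
sed "s/L=lambda n:.*/L=lambda n:dict(np.load(f'{n}2.npz'))/; /^w=L/a w['p']=w['o']-w['R']@np.array([-.128,0,-.067])" fit2.py > fit3.py; sed -i "s/grasp.npy/grasp3.npy/; s/^    return np.r_.*/    return np.r_[a.ravel(),p[3:]*10,p[1]*300]/; s/\[:20\]/[:16]/" fit3.py; python3 fit3.py
```

```text
[1.7 1.8 0.1] 78 0.36
[1.7 1.7 0.2] 78 0.33
[1.7 1.7 0.1] 78 0.35
[[221, 128], [206, 138], [193, 149], [182, 163], [175, 178], [171, 194], [170, 210], [175, 225], [182, 239], [192, 252], [305, 257], [317, 246], [330, 222], [333, 206], [332, 190], [328, 174], [321, 159], [309, 146], [295, 136], [279, 128]]
[ 0.0435 -0.0003 -0.0021 -0.0033  0.0241 -0.0091] [-0.19  1.38 -0.52]
[[0.3, 1.1], [-0.1, 1.0], [-0.5, -1.8], [0.3, -1.9], [-0.7, 0.1], [0.6, -0.1], [-0.3, 0.0], [0.4, 0.2]]
```

```bash
cat >> h.py <<'E'
OC=np.array([-.128,0,-.067]);D0=np.array([.0017,.0017,.0001])
def spw(w=None):
    """spanner origin/turn/axis in ring frame, by the wrist camera's pose"""
    g=np.load('grasp3.npy')
    if w is None: c=cam('wrist');M=c[1];o=c[2]
    else: M=w['M'];o=w['o']
    RC=R.from_rotvec(np.radians([57.95,58.0,75.8])).as_matrix();T=M@RC.T
    p=o-T@OC;x=F.T@(p+T@g[:3]-C)-D0;S=F.T@T@(R.from_rotvec(g[3:])*R.from_matrix(B)).as_matrix()
    return (x*1e3).round(1),np.degrees(np.arctan2(-S[1,0],-S[0,0])).round(2),(S[:,2]*57.3).round(2)
E
python3 - <<'E'
from h import *
print(spw(np.load('wrist4.npz')));print(spw())
for k in (4,):
    pass
print(spanner())
E
```

```text
(array([-0.7,  2.2, 22.7]), np.float64(0.47), array([-1.00e-02,  6.00e-02,  5.73e+01]))
(array([-0.6,  2.2, 22.9]), np.float64(0.45), array([-3.00e-02,  6.00e-02,  5.73e+01]))
(array([ 0.9,  1.1, 22.5]), np.float64(0.44), array([-0.11,  0.06, 57.3 ]))
```

Request:
arm_command(delta_pos=[[0.1, 0.07, -0.02], [0.15, 0, 0], [0, 0, 0]], rotation=[[0.08, 0, 0], [0, 0, 0], [0, 0, 0]])

```text
clock: 9.15
position: [0.5998, -0.0589, 0.2203]
tool_rot: [0.726, 1.023, -1.99]
force: [-0.7, -1.3, -2.6]
grip_width: 0.0149
```

```bash
python3 - <<'E'
from h import *
print(spw());print(spanner(),monitor.observe()['force'])
E
```

```text
(array([ 0.5, -0.1, 15.9]), np.float64(-0.05), array([-0.13,  0.1 , 57.3 ]))
(array([ 2. , -1.1, 15.5]), np.float64(-0.07), array([-0.2 ,  0.09, 57.3 ])) [-0.6991837  -1.27068461 -2.60353504]
```

Well aligned; descend with force watched.

Request:
arm_command(delta_pos=[[0.13, 0, 0.01], [0.13, 0, 0.01], [0, 0, 0]], rotation=[[0, 0, 0], [0, 0, 0], [0, 0, 0]])

```text
clock: 9.45
position: [0.5974, -0.0631, 0.2133]
tool_rot: [0.726, 1.023, -1.99]
force: [0.4, -0.1, -2.5]
grip_width: 0.0151
```

```bash
python3 - <<'E'
from h import *
s=monitor.observe();print(spw());print(spanner(),np.round(s['force'],1),np.round(s['moment'],2))
E
```

```text
(array([-0.4, -0.2,  7.4]), np.float64(-0.05), array([-0.12,  0.1 , 57.3 ]))
(array([ 1.1, -1.2,  7. ]), np.float64(-0.06), array([-0.2 ,  0.09, 57.3 ])) [ 0.4 -0.1 -2.5] [ 0.76 -0.32  0.  ]
```

Request:
arm_command(delta_pos=[[0.1, 0, -0.01], [0.1, 0, 0], [0.06, 0, 0], [0, 0, 0]], rotation=[[0, 0, 0], [0, 0, 0], [0, 0, 0], [0, 0, 0]])

```text
clock: 9.85
position: [0.5958, -0.0671, 0.2058]
tool_rot: [0.726, 1.023, -1.99]
force: [0.5, 0.8, -2.4]
grip_width: 0.0149
```

```bash
python3 - <<'E'
from h import *
s=monitor.observe();print(spw());print(spanner(),np.round(s['force'],1),np.round(F.T@s['force'],1),np.round(s['moment'],2))
E
```

```text
(array([-0.3, -0.2, -1.2]), np.float64(-0.04), array([-0.12,  0.09, 57.3 ]))
(array([ 1.3, -1.3, -1.6]), np.float64(-0.06), array([-0.19,  0.09, 57.3 ])) [ 0.5  0.8 -2.4] [ 1.6  1.2 -1.5] [ 0.8  -0.33  0.01]
```

Request:
arm_command(delta_pos=[[0.06, 0, 0], [0.05, 0, 0], [0, 0, 0]], rotation=[[0, 0, 0], [0, 0, 0], [0, 0, 0]])

```text
clock: 10.15
position: [0.5954, -0.068, 0.2041]
tool_rot: [0.728, 1.024, -1.988]
force: [0.5, -0.1, -1.9]
grip_width: 0.0152
```

```bash
python3 - <<'E'
from h import *
s=monitor.observe();print(spw());print(spanner(),np.round(s['force'],1),np.round(F.T@s['force'],1),np.round(s['moment'],2))
E
```

```text
(array([-0.2, -0.3, -3.2]), np.float64(-0.05), array([-0.2 ,  0.11, 57.3 ]))
(array([ 1.3, -1.3, -3.6]), np.float64(-0.07), array([-0.27,  0.1 , 57.3 ])) [ 0.5 -0.1 -1.9] [ 1.1  0.3 -1.5] [ 0.83 -0.31 -0.03]
```

Request:
arm_command(delta_pos=[[0.06, 0, 0], [0.06, 0, 0], [0, 0, 0]], rotation=[[0, 0, 0], [0, 0, 0], [0, 0, 0]])

```text
clock: 10.45
position: [0.5955, -0.068, 0.2041]
tool_rot: [0.733, 1.026, -1.983]
force: [-0.3, 0.4, -3.2]
grip_width: 0.0149
```

```bash
python3 - <<'E'
from h import *
s=monitor.observe();print(spw());print(spanner(),np.round(s['force'],1),np.round(F.T@s['force'],1),np.round(s['moment'],2))
ims=[]
for n,x,y in [('scene',180,165),('side',205,110)]:
    im=optics.grab_frame(n)[:,:,::-1].copy();cv2.imwrite(f'pics/{n}7.png',im);ims.append(crop(im,x,y,80,75,5))
cv2.imwrite('pics/c7.png',np.hstack(ims))
E
```

```text
(array([ 0. , -0.3, -3.2]), np.float64(-0.08), array([-0.4 ,  0.16, 57.3 ]))
(array([ 1.5, -1.3, -3.6]), np.float64(-0.09), array([-0.47,  0.15, 57.3 ])) [-0.3  0.4 -3.2] [ 1.1  1.5 -2.6] [ 0.75 -0.35 -0.  ]
```

View pics/c7.png

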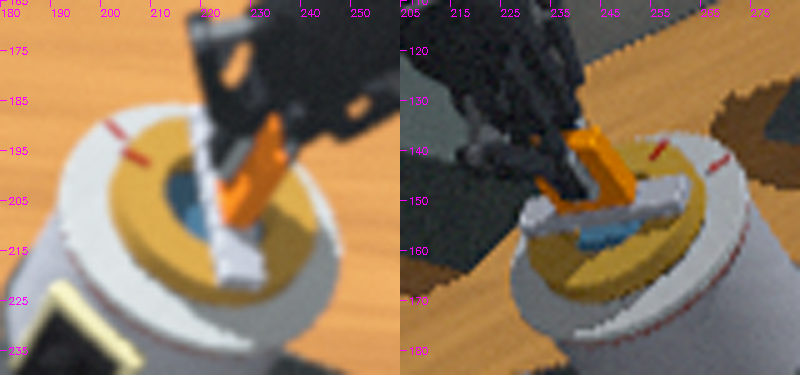

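```bash
cat >> h.py <<'E'
def turnrows(ccw,step,push=.05):
    p,r=pose();g=np.load('grasp3.npy');n=r.inv().apply(F[:,2]);N=int(round(abs(ccw)/step));w=n*np.radians(ccw/N)
    o=F.T@(p+r.apply(g[:3])-C)
    dp=-np.cross(w,g[:3])/.03;dp[0]=push
    print(N,'dp',dp.round(3),'w',(np.degrees(w)/6).round(3))
def rep():
    s=monitor.observe();m=F.T@np.array(s['moment']);print('spw',*spw(),'f',np.round(F.T@s['force'],1),'m',m.round(2),'q7',round(s['qpos'][6],2),'t',s['clock'])
E
python3 - <<'E'
from h import *
rep();turnrows(36,4)
E
```

```text
spw [-0.  -0.3 -3.6] -0.08 [-0.37  0.15 57.3 ] f [-2.3  1.1  5.6] m [ 0.64 -0.14  0.02] q7 -1.64 t 10.55
9 dp [0.05  0.003 0.   ] w [-0.667  0.008  0.012]
```

Request:
arm_command(delta_pos=[[0.05, 0.003, 0], [0.05, 0.003, 0], [0.05, 0.003, 0], [0.05, 0.003, 0], [0.05, 0.003, 0]], rotation=[[-0.67, 0.01, 0.01], [-0.67, 0.01, 0.01], [-0.67, 0.01, 0.01], [-0.67, 0.01, 0.01], [-0.67, 0.01, 0.01]])

```text
clock: 11.05
position: [0.5958, -0.0683, 0.2035]
tool_rot: [0.393, 1.031, -1.959]
force: [-4.0, 8.6, 19.7]
grip_width: 0.0148
```

```bash
python3 - <<'E'
from h import *
rep();turnrows(20,4)
E
```

```text
spw [ 0.6 -0.4 -3.7] 20.59 [-8.000e-01  4.000e-02  5.729e+01] f [-7.9  2.4 20.2] m [ 1.07  1.57 -0.25] q7 -1.31 t 11.05
5 dp [0.05  0.004 0.001] w [-0.667  0.01   0.008]
```

Request:
arm_command(delta_pos=[[0.02, 0.004, 0.01], [0.02, 0.004, 0.01], [0.02, 0.004, 0.01], [0.02, 0.004, 0]], rotation=[[-0.67, 0.01, 0.01], [-0.67, 0.01, 0.01], [-0.67, 0.01, 0.01], [-0.5, 0.01, 0.01]])

```text
clock: 11.45
position: [0.596, -0.0684, 0.2036]
tool_rot: [0.131, 1.037, -1.944]
force: [-2.2, 5.3, 11.2]
grip_width: 0.0148
```

```bash
python3 - <<'E'
from h import *
rep()
E
```

```text
spw [ 0.9 -0.4 -3.7] 36.31 [-1.03 -0.13 57.29] f [-4.3  1.7 11.7] m [ 0.81  1.06 -0.19] q7 -1.06 t 11.45
```

Request:
arm_command(delta_pos=[[0.03, 0.002, 0.01], [0.03, 0.002, 0.01], [0.03, 0.002, 0], [0.03, 0.002, 0], [0.03, 0, 0]], rotation=[[-0.4, 0.01, 0.01], [-0.4, 0.01, 0.01], [-0.4, 0.01, 0.01], [-0.4, 0.01, 0.01], [-0.4, 0, 0]])

```text
clock: 11.95
position: [0.5959, -0.0682, 0.2036]
tool_rot: [-0.074, 1.044, -1.932]
force: [-8.4, 16.3, -0.6]
grip_width: 0.0151
```

```bash
python3 - <<'E'
from h import *
rep()
E
```

```text
spw [ 1.1  0.1 -3.6] 48.67 [-1.32 -0.31 57.28] f [-1.8 17.5  5.3] m [ 4.48  0.79 -1.67] q7 -0.87 t 11.95
```

Request:
arm_command(delta_pos=[[0.03, 0, 0], [0.03, 0, 0], [0.03, 0, 0]], rotation=[[-0.35, 0, 0], [-0.35, 0, 0], [-0.35, 0, 0]])

```text
clock: 12.25
position: [0.5956, -0.0681, 0.2037]
tool_rot: [-0.181, 1.047, -1.934]
force: [-2.3, 9.9, 11.7]
grip_width: 0.0149
```

```bash
cat >> h.py <<'E'
def marks(tag):
    for n in ('side','scene'):
        c=cam(n);im=optics.grab_frame(n)[:,:,::-1].copy();cv2.imwrite(f'pics/{n}_{tag}.png',im)
        h=cv2.cvtColor(im,cv2.COLOR_BGR2HSV).astype(int)
        m=(((h[...,0]<6)|(h[...,0]>170))&(h[...,1]>95)&(h[...,2]>70)).astype(np.uint8)
        k,lab,st,ce=cv2.connectedComponentsWithStats(m,connectivity=8)
        for i in range(1,k):
            if st[i,4]<3: continue
            out=[]
            for z in (0,-.018):
                o,d=ray(c,ce[i]+.5);P0=C+F@[0,0,z];X=F.T@(o+d*((P0-o)@F[:,2])/(d@F[:,2])-C)
                out+=[round(np.hypot(X[0],X[1])*1e3,1),round(np.degrees(np.arctan2(X[1],X[0])),1)]
            if out[0]<90: print(n,ce[i].round(1),st[i,4],'ring plane r,ang',out[:2],'flange plane',out[2:])
E
python3 - <<'E'
from h import *
rep();marks('a')
E
```

```text
spw [ 0.7  0.4 -3.5] 54.72 [-1.25 -0.5  57.28] f [-3.1  5.3 14.2] m [ 1.84  0.86 -4.91] q7 -0.77 t 12.25
side [268.5 142.2] 4 ring plane r,ang [np.float64(69.6), np.float64(-160.8)] flange plane [np.float64(66.8), np.float64(-141.8)]
```

```bash
python3 - <<'E'
from h import *
for n in ('side','scene'):
    c=cam(n);im=cv2.imread(f'pics/{n}_a.png').astype(int)
    red=im[...,2]-np.maximum(im[...,1],0)   # R-G
    P=C+F@[0,0,0]
    for a in range(-130,-50,6):
        best=[]
        for rad in (.042,.046,.050):
            u=proj(c,C+F@[rad*np.cos(np.radians(a)),rad*np.sin(np.radians(a)),0])[0]-.5
            x,y=np.round(u).astype(int);best.append(im[y,x,::-1].tolist())
        print(n,a,best)
E
```

```text
side -130 [[164, 167, 179], [151, 154, 165], [152, 155, 166]]
side -124 [[150, 156, 166], [151, 153, 165], [148, 153, 164]]
side -118 [[147, 149, 162], [147, 153, 162], [146, 151, 162]]
side -112 [[149, 154, 166], [149, 153, 164], [150, 154, 164]]
side -106 [[157, 160, 167], [151, 152, 158], [158, 147, 122]]
side -100 [[176, 173, 180], [162, 127, 37], [167, 134, 65]]
side -94 [[137, 108, 29], [164, 132, 50], [160, 126, 40]]
side -88 [[173, 127, 28], [163, 133, 54], [165, 130, 50]]
side -82 [[136, 67, 0], [184, 129, 26], [165, 131, 59]]
side -76 [[143, 75, 0], [140, 71, 0], [139, 71, 0]]
side -70 [[128, 88, 56], [142, 73, 0], [137, 73, 0]]
side -64 [[22, 20, 27], [25, 20, 28], [40, 47, 50]]
side -58 [[27, 28, 30], [32, 32, 34], [16, 22, 31]]
side -52 [[28, 30, 27], [21, 24, 30], [33, 36, 38]]
scene -130 [[178, 183, 196], [189, 196, 210], [135, 137, 145]]
scene -124 [[139, 139, 145], [149, 136, 124], [170, 148, 111]]
scene -118 [[188, 155, 103], [205, 163, 81], [203, 162, 88]]
scene -112 [[220, 173, 80], [219, 170, 78], [219, 176, 95]]
scene -106 [[218, 171, 78], [219, 172, 78], [219, 173, 80]]
scene -100 [[218, 171, 78], [219, 173, 79], [218, 171, 76]]
scene -94 [[218, 171, 80], [218, 171, 78], [218, 170, 78]]
scene -88 [[218, 171, 77], [219, 171, 79], [218, 168, 76]]
scene -82 [[218, 173, 81], [219, 174, 79], [219, 173, 80]]
scene -76 [[201, 112, 57], [203, 109, 57], [204, 113, 57]]
scene -70 [[194, 103, 54], [207, 148, 68], [206, 141, 66]]
scene -64 [[218, 171, 79], [219, 171, 78], [217, 172, 79]]
scene -58 [[218, 171, 77], [218, 171, 79], [219, 171, 79]]
scene -52 [[217, 170, 75], [219, 173, 80], [216, 170, 79]]
```

```bash
python3 - <<'E'
from h import *
rep();turnrows(-40,4,.03)
E
```

```text
spw [ 0.7  0.4 -3.5] 54.68 [-1.25 -0.52 57.28] f [-3.3  5.4 14. ] m [ 1.85  0.92 -4.7 ] q7 -0.77 t 12.35
10 dp [ 0.03  -0.004 -0.001] w [ 0.667 -0.014 -0.003]
```

Request:
arm_command(delta_pos=[[0.03, -0.004, 0], [0.03, -0.004, 0], [0.03, -0.004, 0], [0.03, -0.004, 0]], rotation=[[0.67, -0.02, 0], [0.67, -0.02, 0], [0.67, -0.02, 0], [0.67, -0.02, 0]], grip_force=120)

```text
clock: 12.75
position: [0.5961, -0.0676, 0.2032]
tool_rot: [0.119, 1.044, -1.928]
force: [2.3, 5.7, 10.6]
grip_width: 0.0146
```

```bash
python3 - <<'E'
from h import *
rep();turnrows(-40,4,.03)
E
```

```text
spw [ 1.8  0.3 -3.6] 37.8 [-1.61 -0.08 57.28] f [-0.   0.1 12.2] m [0.21 0.07 0.23] q7 -1.04 t 12.75
10 dp [ 0.03  -0.005 -0.002] w [ 0.666 -0.017 -0.001]
```

Request:
arm_command(delta_pos=[[0.03, -0.005, 0], [0.03, -0.005, 0], [0.03, -0.005, 0], [0.03, -0.005, 0], [0.03, -0.005, 0], [0.03, -0.005, 0], [0.03, -0.005, 0]], rotation=[[0.67, -0.02, 0], [0.67, -0.02, 0], [0.67, -0.02, 0], [0.67, -0.02, 0], [0.67, -0.02, 0], [0.67, -0.02, 0], [0.67, -0.02, 0]])

```text
clock: 13.45
position: [0.5963, -0.0675, 0.2031]
tool_rot: [0.633, 1.031, -1.926]
force: [-0.4, 5.2, 13.7]
grip_width: 0.0146
```

```bash
python3 - <<'E'
from h import *
rep();turnrows(-40,4,.03)
E
```

```text
spw [ 2.2 -0.6 -3.6] 8.46 [-1.65  1.   57.27] f [-3.7 -0.1 14.2] m [0.48 1.16 0.2 ] q7 -1.52 t 13.45
10 dp [ 0.03  -0.005 -0.002] w [ 0.666 -0.021  0.001]
```

Request:
arm_command(delta_pos=[[0.03, -0.005, 0.01], [0.03, -0.005, 0.01], [0.03, -0.005, 0.01], [0.03, -0.005, 0], [0.03, -0.005, 0]], rotation=[[0.67, -0.07, -0.04], [0.67, -0.07, -0.04], [0.67, -0.07, -0.04], [0.67, -0.07, -0.04], [0.67, -0.05, -0.02]])

```text
clock: 13.95
position: [0.5968, -0.0677, 0.2031]
tool_rot: [0.946, 1.021, -1.988]
force: [-4.2, 5.3, 14.7]
grip_width: 0.0144
```

```bash
python3 - <<'E'
from h import *
rep();turnrows(-40,4,.03)
E
```

```text
spw [ 1.4 -0.7 -3.6] -12.56 [-0.18  0.51 57.3 ] f [-7.4  1.3 14.3] m [0.49 0.6  0.22] q7 -1.84 t 13.95
10 dp [ 0.03  -0.003 -0.001] w [ 0.666 -0.012 -0.013]
```

Request:
arm_command(delta_pos=[[0.03, -0.003, 0.01], [0.03, -0.003, 0.01], [0.03, -0.003, 0], [0.03, -0.003, 0], [0.03, -0.003, 0], [0.03, -0.003, 0]], rotation=[[0.45, -0.01, -0.02], [0.45, -0.01, -0.02], [0.45, -0.01, -0.01], [0.45, -0.01, -0.01], [0.45, -0.01, -0.01], [0.4, -0.01, -0.01]])

```text
clock: 14.55
position: [0.5967, -0.0678, 0.2031]
tool_rot: [1.228, 1.028, -1.997]
force: [-3.5, 5.9, 16.5]
grip_width: 0.0144
```

```bash
python3 - <<'E'
from h import *
rep();marks('b')
E
```

```text
spw [ 1.3 -0.9 -3.7] -29.15 [-0.28  0.5  57.3 ] f [-7.2  0.9 16.3] m [0.52 1.01 2.63] q7 -2.09 t 14.55
side [268.5 142.2] 4 ring plane r,ang [np.float64(69.6), np.float64(-160.8)] flange plane [np.float64(66.8), np.float64(-141.8)]
```

Request:
arm_command(delta_pos=[[0.03, -0.003, 0], [0.02, 0, 0]], rotation=[[0.3, 0, 0], [0.2, 0, 0]])

```text
clock: 14.85
position: [0.597, -0.0676, 0.2031]
tool_rot: [1.281, 1.027, -1.992]
force: [-2.6, 1.7, 9.8]
grip_width: 0.0146
```

```bash
python3 - <<'E'
from h import *
rep()
n='scene';c=cam(n);im=optics.grab_frame(n)[:,:,::-1].copy();cv2.imwrite('pics/scene_c.png',im)
from scipy.ndimage import map_coordinates as mc
for rad,z in ((.044,0),(.048,0),(.051,0),(.064,-.018),(.067,-.018)):
    a=np.arange(-165,-110,1.5);u=np.array([proj(c,C+F@[rad*np.cos(t),rad*np.sin(t),z])[0]-.5 for t in np.radians(a)])
    v=[mc(im[...,k].astype(float),[u[:,1],u[:,0]],order=1) for k in range(3)]
    d=v[2]-v[1];i=d.argmax();w=np.clip(d-np.median(d)-10,0,None);print(rad,a[i],d[i].round(),np.median(d).round(),'centroid',((a*w).sum()/max(w.sum(),1)).round(1))
E
```

```text
spw [ 1.7 -0.9 -3.5] -31.93 [-0.36  0.7  57.29] f [-5.3 -0.7  8.8] m [0.44 1.03 2.53] q7 -2.14 t 14.85
0.044 -142.5 98.0 47.0 centroid -142.5
0.048 -142.5 99.0 46.0 centroid -142.3
0.051 -142.5 78.0 38.0 centroid -142.1
0.064 -141.0 64.0 -4.0 centroid -146.8
0.067 -141.0 63.0 -5.0 centroid -141.4
```

Request:
arm_command(delta_pos=[[0.0, 0, 0], [0, 0, 0], [0, 0, 0]], rotation=[[-0.3, 0, 0], [-0.2, 0, 0], [0, 0, 0]])

```text
clock: 15.2
position: [0.5969, -0.0676, 0.2031]
tool_rot: [1.225, 1.026, -1.991]
force: [-0.6, 2.2, 3.7]
grip_width: 0.0143
```

```bash
python3 - <<'E'
from h import *
rep()
E
```

```text
spw [ 1.6 -0.9 -3.5] -28.71 [-0.33  0.67 57.3 ] f [-1.2  0.9  4.1] m [0.61 0.03 0.32] q7 -2.09 t 15.2
```

Request:
arm_command(delta_pos=[[-0.02, 0, 0], [0, 0, 0]], rotation=[[-0.2, 0, 0], [0, 0, 0]])

```text
clock: 15.4
position: [0.5969, -0.0676, 0.2031]
tool_rot: [1.203, 1.026, -1.993]
force: [0.7, 0.4, -1.2]
grip_width: 0.0144
```

```bash
python3 - <<'E'
from h import *
rep();p,r=pose();print(r.inv().apply(F[:,2]).round(3))
E
```

```text
spw [ 1.6 -0.8 -3.5] -27.48 [-0.31  0.6  57.3 ] f [ 1.1  0.5 -0.7] m [ 0.52 -0.7   0.06] q7 -2.07 t 15.4
[-1.     0.017  0.014]
```

Torque free. Withdraw along the ring axis.

Request:
arm_command(delta_pos=[[-0.2, 0, 0], [-0.3, 0.01, 0], [-0.4, 0.01, 0.01], [-0.6, 0.01, 0.01], [-0.8, 0.01, 0.01], [-0.8, 0.01, 0.01], [0, 0, 0]], rotation=[[0, 0, 0], [0, 0, 0], [0, 0, 0], [0, 0, 0], [0, 0, 0], [0, 0, 0], [0, 0, 0]])

```text
clock: 16.1
position: [0.6168, -0.0211, 0.2901]
tool_rot: [1.204, 1.028, -1.992]
force: [-0.4, -0.3, -2.3]
grip_width: 0.0145
```

```bash
python3 - <<'E'
from h import *
rep()
w=cam('wrist');p,r=pose();im=optics.grab_frame('wrist')[:,:,::-1].copy();cv2.imwrite('pics/wrist9.png',im);np.savez('wrist9.npz',K=w[0],M=w[1],o=w[2],p=p,R=r.as_matrix())
im2=optics.grab_frame('scene')[:,:,::-1].copy();cv2.imwrite('pics/scene9.png',im2)
o=np.hstack([crop(im,200,110,100,150,4),np.vstack([crop(im2,180,165,80,75,5),crop(im,200,285,100,56,4)[:225]])])
cv2.imwrite('pics/c9.png',o)
E
```

```text
spw [ 1.8 -0.5 97.1] -27.56 [-0.39  0.54 57.3 ] f [ 0.4  0.7 -2.3] m [ 0.56 -0.66 -0.03] q7 -2.03 t 16.1Traceback (most recent call last):
  File "<stdin>", line 5, in <module>
    return _nx.concatenate(arrs, 1, dtype=dtype, casting=casting)
           ~~~~~~~~~~~~~~~^^^^^^^^^^^^^^^^^^^^^^^^^^^^^^^^^^^^^^^
ValueError: all the input array dimensions except for the concatenation axis must match exactly, but along dimension 0, the array at index 0 has size 600 and the array at index 1 has size 599
```

```bash
python3 - <<'E'
from h import *
im=cv2.imread('pics/wrist9.png');im2=cv2.imread('pics/scene9.png')
o=np.hstack([crop(im,200,110,100,150,4),np.vstack([crop(im2,180,165,80,75,5),crop(im,200,285,100,57,4)[:225]])])
cv2.imwrite('pics/c9.png',o)
E
```

```text
(no output)
```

View pics/c9.png

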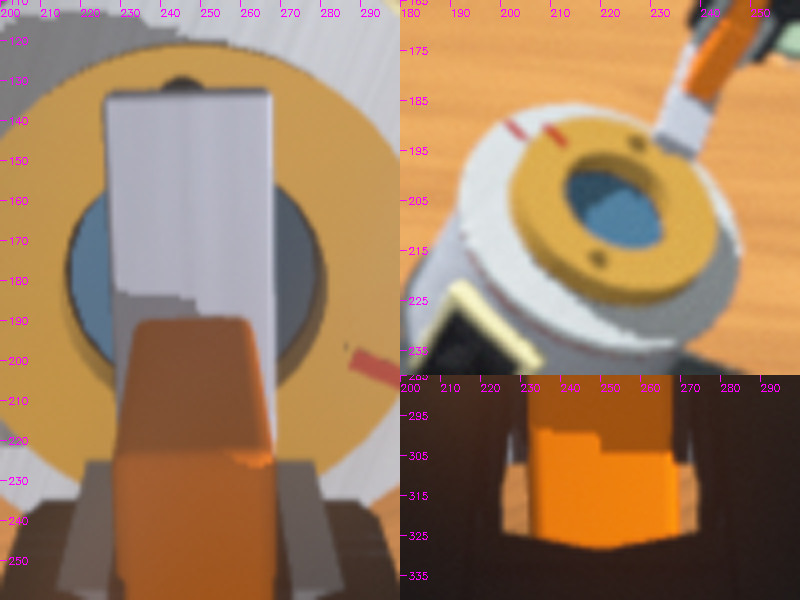

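```bash
sed "s/(f'{n}2.npz')/(f'{n}9.npz' if n=='wrist' else f'{n}2.npz')/; s/^uv=.*/uv=np.array([(226.5,133.7),(267.8,132.5),(233.7,189.7),(262.5,189.7),(229.2,223),(268,223),(231.8,325.2),(268,325)])/; s/grasp3/grasp4/" fit3.py > fit4.py; python3 fit4.py
cat >> h.py <<'E'
RC=R.from_rotvec(np.radians([57.95,58.0,75.8]))
def cpose():
    c=cam('wrist');T=R.from_matrix(c[1])*RC.inv();return c[2]-T.apply(OC),T
REST=np.array([.431,.1866]);YAW=np.radians(-26.1)
def resttarget(z):
    g=np.load('grasp4.npy');S=R.from_euler('z',YAW)
    T=S*(R.from_rotvec(g[3:])*R.from_matrix(B)).inv();return np.r_[REST,z]-T.apply(g[:3]),T
def sprest():
    g=np.load('grasp4.npy');p,T=cpose();x=p+T.apply(g[:3]);S=(T*R.from_rotvec(g[3:])*R.from_matrix(B)).as_matrix()
    d=R.from_euler('z',-YAW).apply(x-np.r_[REST,0]);return (d*1e3).round(1),np.degrees(np.arctan2(S[1,0],S[0,0])-YAW).round(2),(S[:,2]*57.3).round(2)
E
python3 - <<'E'
from h import *
p,T=resttarget(.11);p0,r0=cpose();print(p,p0,sprest())
rows([[.6,.02,.34],[.5,.1,.34],p],T,.028,5,p0,r0)
E
```

```text
[ 0.0466 -0.0008  0.0001 -0.0124  0.0391 -0.0095] [-0.71  2.24 -0.54]
[[0.0, 0.9], [0.3, 1.6], [-0.0, -2.7], [-0.1, -3.1], [-0.7, 0.2], [0.5, -0.4], [0.3, 0.4], [-0.3, 0.1]]
[0.42945917 0.18772212 0.15654888] [ 0.6151484  -0.02107034  0.28766831] (array([ 257.1, -129. ,  247.5]), np.float64(201.79), array([10.12, 26.73, 49.66]))
delta_pos [[-0.38, -0.07, 0.18], [-0.39, -0.08, 0.17], [-0.39, -0.09, 0.15], [-0.39, -0.1, 0.13], [-0.4, -0.11, 0.12], [-0.19, -0.28, 0.18], [-0.1, -0.37, 0.19], [-0.11, -0.38, 0.16], [-0.12, -0.39, 0.12], [-0.12, -0.4, 0.09]] 
rotation [[-0.78, 0.22, 0.05], [-0.78, 0.22, 0.05], [-0.78, 0.22, 0.05], [-0.78, 0.22, 0.05], [-0.78, 0.22, 0.05], [-0.78, 0.22, 0.05], [-0.78, 0.22, 0.05], [-0.78, 0.22, 0.05], [-0.78, 0.22, 0.05], [-0.78, 0.22, 0.05]]
delta_pos [[-0.12, -0.41, 0.05], [-0.13, -0.41, 0.02], [-0.13, -0.41, -0.02], [-0.13, -0.4, -0.06], [-0.13, -0.4, -0.09], [0.16, -0.29, -0.2], [0.26, -0.24, -0.24], [0.27, -0.22, -0.25], [0.27, -0.2, -0.26], [0.28, -0.18, -0.27]] 
rotation [[-0.78, 0.22, 0.05], [-0.78, 0.22, 0.05], [-0.78, 0.22, 0.05], [-0.78, 0.22, 0.05], [-0.78, 0.22, 0.05], [-0.78, 0.22, 0.05], [-0.78, 0.22, 0.05], [-0.78, 0.22, 0.05], [-0.78, 0.22, 0.05], [-0.78, 0.22, 0.05]]
delta_pos [[0.28, -0.16, -0.28], [0.29, -0.14, -0.29], [0.3, -0.11, -0.29], [0.3, -0.09, -0.29], [0.31, -0.07, -0.29], [0.31, -0.05, -0.29], [0.32, -0.03, -0.28], [0.33, -0.0, -0.28], [0.33, 0.02, -0.27], [0.34, 0.04, -0.26]] 
rotation [[-0.78, 0.22, 0.05], [-0.78, 0.22, 0.05], [-0.78, 0.22, 0.05], [-0.78, 0.22, 0.05], [-0.78, 0.22, 0.05], [-0.78, 0.22, 0.05], [-0.78, 0.22, 0.05], [-0.78, 0.22, 0.05], [-0.78, 0.22, 0.05], [-0.78, 0.22, 0.05]]
delta_pos [[0.35, 0.05, -0.25], [0.35, 0.07, -0.23]] 
rotation [[-0.78, 0.22, 0.05], [-0.78, 0.22, 0.05]]
```

Request:
arm_command(delta_pos=[[-0.38, -0.07, 0.18], [-0.39, -0.08, 0.17], [-0.39, -0.09, 0.15], [-0.39, -0.1, 0.13], [-0.4, -0.11, 0.12], [-0.19, -0.28, 0.18], [-0.1, -0.37, 0.19], [-0.11, -0.38, 0.16], [-0.12, -0.39, 0.12], [-0.12, -0.4, 0.09]], rotation=[[-0.78, 0.22, 0.05], [-0.78, 0.22, 0.05], [-0.78, 0.22, 0.05], [-0.78, 0.22, 0.05], [-0.78, 0.22, 0.05], [-0.78, 0.22, 0.05], [-0.78, 0.22, 0.05], [-0.78, 0.22, 0.05], [-0.78, 0.22, 0.05], [-0.78, 0.22, 0.05]])

```text
clock: 17.2
position: [0.5468, 0.0498, 0.3323]
tool_rot: [0.723, 1.104, -1.572]
force: [0.1, -0.1, -2.7]
grip_width: 0.015
```

Request:
arm_command(delta_pos=[[-0.12, -0.41, 0.05], [-0.13, -0.41, 0.02], [-0.13, -0.41, -0.02], [-0.13, -0.4, -0.06], [-0.13, -0.4, -0.09], [0.16, -0.29, -0.2], [0.26, -0.24, -0.24], [0.27, -0.22, -0.25], [0.27, -0.2, -0.26], [0.28, -0.18, -0.27]], rotation=[[-0.78, 0.22, 0.05], [-0.78, 0.22, 0.05], [-0.78, 0.22, 0.05], [-0.78, 0.22, 0.05], [-0.78, 0.22, 0.05], [-0.78, 0.22, 0.05], [-0.78, 0.22, 0.05], [-0.78, 0.22, 0.05], [-0.78, 0.22, 0.05], [-0.78, 0.22, 0.05]])

```text
clock: 18.2
position: [0.4609, 0.1093, 0.274]
tool_rot: [0.229, 1.285, -1.187]
force: [0.2, 0.2, -2.7]
grip_width: 0.0145
```

```bash
python3 - <<'E'
from h import *
p,T=resttarget(.11);p0,r0=cpose();s=monitor.observe();print(p,p0,sprest(),np.round(s['qpos'],2))
rows([p+[0,0,.05],p],T,.028,5,p0,r0)
E
```

```text
[0.42945917 0.18772212 0.15654888] [0.46114803 0.11033362 0.27430253] (array([ 69.8, -64.5, 229.6]), np.float64(-54.69), array([-5.21, 12.93, 55.58])) [-0.15  0.28 -0.49  1.96  0.48  1.05 -0.73]
delta_pos [[0.17, -0.09, -0.39], [0.18, -0.06, -0.4], [0.18, -0.03, -0.4], [0.19, -0.01, -0.39], [0.2, 0.02, -0.39], [0.21, 0.05, -0.38], [0.22, 0.08, -0.37], [0.23, 0.11, -0.36], [0.4, 0.02, -0.11], [0.44, -0.0, -0.04]] 
rotation [[-0.75, 0.2, 0.08], [-0.75, 0.2, 0.08], [-0.75, 0.2, 0.08], [-0.75, 0.2, 0.08], [-0.75, 0.2, 0.08], [-0.75, 0.2, 0.08], [-0.75, 0.2, 0.08], [-0.75, 0.2, 0.08], [-0.75, 0.2, 0.08], [-0.75, 0.2, 0.08]]
delta_pos [[0.44, -0.0, -0.04], [0.44, -0.0, -0.03]] 
rotation [[-0.75, 0.2, 0.08], [-0.75, 0.2, 0.08]]
```

Request:
arm_command(delta_pos=[[0.17, -0.09, -0.39], [0.18, -0.06, -0.4], [0.18, -0.03, -0.4], [0.19, -0.01, -0.39], [0.2, 0.02, -0.39], [0.21, 0.05, -0.38], [0.22, 0.08, -0.37], [0.23, 0.11, -0.36], [0.4, 0.02, -0.11], [0.44, 0, -0.04]], rotation=[[-0.75, 0.2, 0.08], [-0.75, 0.2, 0.08], [-0.75, 0.2, 0.08], [-0.75, 0.2, 0.08], [-0.75, 0.2, 0.08], [-0.75, 0.2, 0.08], [-0.75, 0.2, 0.08], [-0.75, 0.2, 0.08], [-0.75, 0.2, 0.08], [-0.75, 0.2, 0.08]])

```text
clock: 19.2
position: [0.4203, 0.1798, 0.1719]
tool_rot: [-0.148, 1.498, -0.741]
force: [-0.1, -0.3, -2.3]
grip_width: 0.015
```

Request:
arm_command(delta_pos=[[0.44, 0, -0.04], [0.44, 0, -0.03], [0, 0, 0]], rotation=[[-0.75, 0.2, 0.08], [-0.75, 0.2, 0.08], [0, 0, 0]])

```text
clock: 19.5
position: [0.4175, 0.1764, 0.1415]
tool_rot: [-0.25, 1.547, -0.681]
force: [-0.1, 0.2, -2.7]
grip_width: 0.0143
```

```bash
python3 - <<'E'
from h import *
p,T=resttarget(.06);p0,r0=cpose();print(p,p0,sprest())
rows([p],T,.028,5,p0,r0)
E
```

```text
[0.42945917 0.18772212 0.10654888] [0.41834031 0.17763427 0.14161181] (array([ -6.2, -14.6,  95. ]), np.float64(2.13), array([ 1.16,  0.42, 57.29]))
delta_pos [[0.59, 0.23, 0.08], [0.59, 0.23, 0.08]] 
rotation [[0.18, -0.07, 0.07], [0.18, -0.07, 0.07]]
```

Request:
arm_command(delta_pos=[[0.5, 0.23, 0.08], [0.5, 0.23, 0.08], [0, 0, 0], [0, 0, 0]], rotation=[[0.18, -0.07, 0.07], [0.18, -0.07, 0.07], [0, 0, 0], [0, 0, 0]])

```text
clock: 19.9
position: [0.4279, 0.1845, 0.1114]
tool_rot: [0.182, 1.531, -0.297]
force: [0.1, 1.0, -2.5]
grip_width: 0.0147
```

```bash
python3 - <<'E'
from h import *
p,T=resttarget(.05);p0,r0=cpose();print(p,p0,sprest())
rows([p],T,.028,5,p0,r0)
E
```

```text
[0.42945917 0.18772212 0.09654888] [0.42871094 0.18570923 0.11155615] (array([ 0.2, -2.2, 65. ]), np.float64(-0.66), array([2.00e-02, 1.10e-01, 5.73e+01]))
delta_pos [[0.5, 0.07, -0.03]] 
rotation [[-0.11, 0.01, 0.02]]
```

Request:
arm_command(delta_pos=[[0.3, 0.07, -0.02], [0.25, 0.01, 0], [0, 0, 0]], rotation=[[-0.11, 0.01, 0.02], [0, 0, 0], [0, 0, 0]])

```text
clock: 20.2
position: [0.4294, 0.1865, 0.0952]
tool_rot: [0.235, 1.53, -0.234]
force: [0.6, -0.1, -2.2]
grip_width: 0.0146
```

```bash
python3 - <<'E'
from h import *
print(sprest());w=cam('wrist')
im=optics.grab_frame('wrist')[:,:,::-1].copy();b=optics.grab_frame('scene')[:,:,::-1].copy();d=optics.grab_frame('side')[:,:,::-1].copy()
cv2.imwrite('pics/wristA.png',im);cv2.imwrite('pics/sceneA.png',b);cv2.imwrite('pics/sideA.png',d);np.savez('wristA.npz',K=w[0],M=w[1],o=w[2])
o=np.hstack([crop(im,190,70,100,150,4),np.vstack([crop(b,285,190,80,60,5),crop(d,180,220,80,60,5)])])
cv2.imwrite('pics/cA.png',o)
E
```

```text
(array([ 0.8,  0.3, 48.8]), np.float64(-0.0), array([-7.00e-02,  1.00e-02,  5.73e+01]))
```

View pics/cA.png

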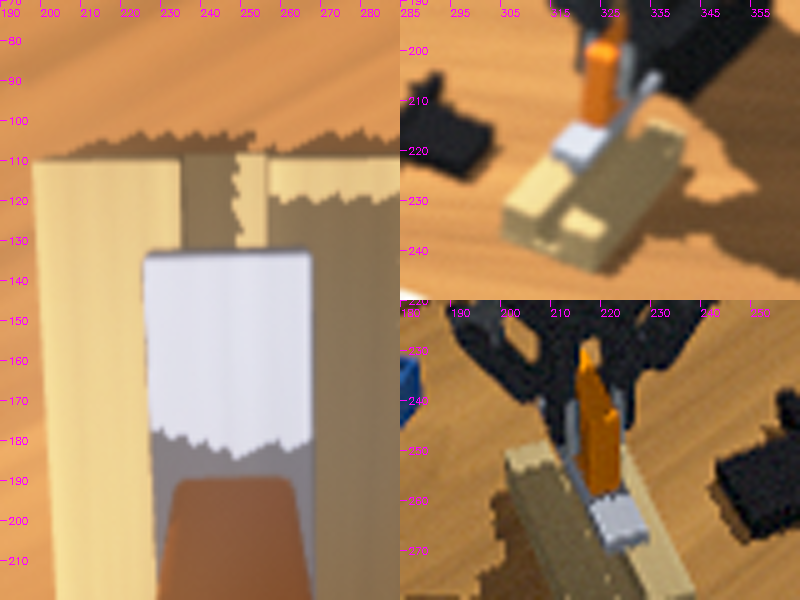

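Request:
arm_command(delta_pos=[[0.2, -0.03, -0.02], [0.2, 0, 0], [0.15, 0, 0], [0, 0, 0]], rotation=[[0, 0, 0], [0, 0, 0], [0, 0, 0], [0, 0, 0]])

```text
clock: 20.75
position: [0.4296, 0.1858, 0.0783]
tool_rot: [0.255, 1.529, -0.214]
force: [0.2, -0.0, -2.9]
grip_width: 0.0145
```

```bash
python3 - <<'E'
from h import *
s=monitor.observe();print(sprest(),np.round(s['force'],1),np.round(s['moment'],2))
E
```

```text
(array([ 1.2, -0.2, 31.9]), np.float64(-0.03), array([-1.40e-01, -2.00e-02,  5.73e+01])) [ 0.2 -0.  -2.9] [ 0.05  0.07 -0.01]
```

Request:
arm_command(delta_pos=[[0.1, 0, -0.03], [0.08, 0, 0], [0, 0, 0]], rotation=[[0, 0, 0], [0, 0, 0], [0, 0, 0]])

```text
clock: 21.05
position: [0.4288, 0.1863, 0.0722]
tool_rot: [0.253, 1.529, -0.216]
force: [0.7, 0.5, -2.4]
grip_width: 0.0145
```

```bash
python3 - <<'E'
from h import *
s=monitor.observe();print(sprest(),np.round(s['force'],1),np.round(s['moment'],2))
E
```

```text
(array([ 0.3, -0. , 25.9]), np.float64(-0.02), array([-1.30e-01, -2.00e-02,  5.73e+01])) [ 0.7  0.5 -2.4] [ 0.01  0.04 -0.05]
```

Request:
arm_command(delta_pos=[[0.05, 0, 0], [0.05, 0, 0], [0.05, 0, 0], [0, 0, 0]], rotation=[[0, 0, 0], [0, 0, 0], [0, 0, 0], [0, 0, 0]])

```text
clock: 21.45
position: [0.4292, 0.1863, 0.0675]
tool_rot: [0.258, 1.529, -0.211]
force: [-0.4, -0.2, -2.9]
grip_width: 0.0149
```

```bash
python3 - <<'E'
from h import *
s=monitor.observe();print(sprest(),np.round(s['force'],1),np.round(s['moment'],2))
E
```

```text
(array([ 0.7,  0.2, 21.2]), np.float64(-0.02), array([-1.50e-01, -3.00e-02,  5.73e+01])) [-0.4 -0.2 -2.9] [ 0.02  0.12 -0.01]
```

Request:
arm_command(delta_pos=[[0.05, 0, 0], [0.05, 0, 0], [0, 0, 0]], rotation=[[0, 0, 0], [0, 0, 0], [0, 0, 0]])

```text
clock: 21.75
position: [0.4301, 0.1868, 0.0652]
tool_rot: [0.286, 1.527, -0.183]
force: [-4.8, -0.2, 8.2]
grip_width: 0.0147
```

```bash
python3 - <<'E'
from h import *
s=monitor.observe();print(sprest(),np.round(s['force'],1),np.round(s['moment'],2))
E
```

```text
(array([ 1.4,  1.1, 18.8]), np.float64(-0.04), array([-0.26, -0.08, 57.3 ])) [-4.8 -0.2  8.2] [-0.    1.68  0.09]
```

Request:
arm_command(delta_pos=[[0, 0, 0], [0.02, 0, 0], [0, 0, 0]], rotation=[[0, 0.15, 0], [0, 0.15, 0], [0, 0, 0]])

```text
clock: 22.05
position: [0.4302, 0.1871, 0.0648]
tool_rot: [0.939, 1.555, 0.471]
force: [-1.4, -0.3, 3.4]
grip_width: 0.0145
```

```bash
python3 - <<'E'
from h import *
s=monitor.observe();print(sprest(),np.round(s['force'],1),np.round(s['moment'],2))
E
```

```text
(array([-0.2,  1.4, 18.4]), np.float64(0.01), array([ 1.41, -0.95, 57.27])) [-1.4 -0.3  3.4] [-0.18  0.07 -0.03]
```

Request:
arm_command(delta_pos=[[0.05, 0, 0], [0.03, 0, 0]], rotation=[[0, 0, 0], [0, 0, 0]])

```text
clock: 22.25
position: [0.4301, 0.1873, 0.0644]
tool_rot: [0.858, 1.554, 0.39]
force: [-10.9, -3.7, 38.1]
grip_width: 0.0148
```

```bash
python3 - <<'E'
from h import *
s=monitor.observe();print(sprest(),np.round(s['force'],1),np.round(s['moment'],2))
b=optics.grab_frame('scene')[:,:,::-1].copy();d=optics.grab_frame('side')[:,:,::-1].copy()
cv2.imwrite('pics/sceneB.png',b);cv2.imwrite('pics/sideB.png',d)
E
```

```text
(array([-0.3,  1.6, 18. ]), np.float64(0.01), array([ 1.33, -0.9 , 57.28])) [-10.9  -3.7  38.1] [-1.68  1.82 -0.  ]
```

Request:
arm_command(delta_pos=[[-0.03, 0, 0], [0, 0, 0]], rotation=[[0, 0, 0], [0, 0, 0]])

```text
clock: 22.55
position: [0.4303, 0.1872, 0.0657]
tool_rot: [0.843, 1.554, 0.374]
force: [-0.2, -0.3, -3.0]
grip_width: 0.0146
```

Request:
arm_command(delta_pos=[[0, 0, 0], [0, 0, 0], [0, 0, 0], [0, 0, 0], [0, 0, 0]], rotation=[[0, 0, 0], [0, 0, 0], [0, 0, 0], [0, 0, 0], [0, 0, 0]], gripper=0)

```text
clock: 23.05
position: [0.4305, 0.1871, 0.0652]
tool_rot: [0.881, 1.554, 0.412]
force: [-0.5, 0.2, -0.2]
grip_width: 0.0432
```

Request:
arm_command(delta_pos=[[-0.4, 0, 0], [-0.8, 0, 0], [-0.9, 0, 0], [-0.9, 0, 0], [-0.9, 0, 0], [-0.9, 0, 0], [0, 0, 0]], rotation=[[0, 0, 0], [0, 0, 0], [0, 0, 0], [0, 0, 0], [0, 0, 0], [0, 0, 0], [0, 0, 0]])

```text
clock: 23.75
position: [0.4263, 0.1871, 0.2188]
tool_rot: [0.955, 1.556, 0.489]
force: [0.2, 0.2, -0.8]
grip_width: 0.0427
```

```bash
python3 - <<'E'
from h import *
w=cam('wrist');im=optics.grab_frame('wrist')[:,:,::-1].copy();b=optics.grab_frame('scene')[:,:,::-1].copy();d=optics.grab_frame('side')[:,:,::-1].copy()
for n,i in(('wrist',im),('scene',b),('side',d)): cv2.imwrite(f'pics/{n}E.png',i)
np.savez('wE.npz',K=w[0],M=w[1],o=w[2])
o=np.vstack([crop(im,150,60,200,90,4,20)[:300],np.hstack([crop(b,285,190,80,60,5),crop(d,180,220,80,60,5)])])
cv2.imwrite('pics/cE.png',o);s=monitor.observe();print(s['clock'],s['position'],np.round(s['force'],1))
E
```

```text
23.9 [0.42530565 0.1860507  0.21534505] [-1.  -1.1  0.1]
```

```bash
python3 - <<'E'
from h import *
for n,(x,y,w,h) in (('scene',(285,190,80,60)),('side',(180,220,80,85))):
    for t in ('0','E'):
        im=cv2.imread(f'pics/{n}{t}.png')[y:y+h,x:x+w];hs=cv2.cvtColor(im,cv2.COLOR_BGR2HSV).astype(int)
        for nm,m in (('orange',(hs[...,1]>220)&(abs(hs[...,0]-14)<6)&(hs[...,2]>100)),('bar',(hs[...,2]>140)&(hs[...,1]<60)&(hs[...,0]>95))):
            k=np.argwhere(m);print(n,t,nm,len(k),(k.mean(0)[::-1]+[x,y]).round(1),k.min(0)[::-1]+[x,y],k.max(0)[::-1]+[x,y])
# whole-scene change, outside the robot
for n in('scene','side'):
    a=cv2.imread(f'pics/{n}0.png').astype(int);b=cv2.imread(f'pics/{n}E.png').astype(int)
    print(n,'changed px in boxes:',{k:int((abs(a-b)[y0:y1,x0:x1].max(2)>40).sum()) for k,(x0,y0,x1,y1) in ({'mug':(262,247,310,297),'tray':(317,250,370,300),'jar':(385,238,418,278),'driver':(368,205,385,256),'spare':(112,213,150,238),'blackspan':(265,192,288,224),'blackrest':(330,184,360,212)} if n=='scene' else {'mug':(166,176,204,219),'tray':(126,221,186,258),'jar':(101,250,134,294),'driver':(145,280,205,334),'spare':(315,158,348,178),'blackspan':(262,226,288,264),'blackrest':(232,295,278,355)}).items()})
E
```

```text
scene 0 orange 36 [325.8 213.2] [322 203] [331 221]
scene 0 bar 71 [322.5 224.1] [315 212] [334 230]
scene E orange 47 [326.6 213.4] [323 203] [333 222]
scene E bar 75 [323.2 224.3] [315 212] [335 231]
side 0 orange 222 [218.9 254. ] [213 241] [224 268]
side 0 bar 92 [221.7 267.9] [210 249] [230 277]
side E orange 220 [217.6 253.7] [212 240] [223 267]
side E bar 96 [220.3 268. ] [209 248] [228 277]
scene changed px in boxes: {'mug': 0, 'tray': 0, 'jar': 214, 'driver': 692, 'spare': 0, 'blackspan': 564, 'blackrest': 243}
side changed px in boxes: {'mug': 320, 'tray': 0, 'jar': 0, 'driver': 2060, 'spare': 0, 'blackspan': 676, 'blackrest': 536}
```

```bash
python3 - <<'E'
from h import *
for n,bx in (('scene',{'driver':(366,203,387,258),'blackspan':(264,190,290,226),'jar':(385,238,418,278),'blackrest':(330,184,362,212)}),('side',{'mug':(166,176,204,219),'driver':(145,280,205,334),'blackspan':(260,224,290,266),'blackrest':(230,293,280,357)})):
    a=cv2.imread(f'pics/{n}0.png');b=cv2.imread(f'pics/{n}E.png')
    for k,(x0,y0,x1,y1) in bx.items():
        r=cv2.matchTemplate(b[y0-10:y1+10,x0-10:x1+10],a[y0:y1,x0:x1],cv2.TM_CCOEFF_NORMED);_,v,_,l=cv2.minMaxLoc(r);print(n,k,round(v,2),(l[0]-10,l[1]-10))
bot.job_done()
E
```

```text
scene driver 0.41 (0, 0)
scene blackspan 0.48 (9, 5)
scene jar 0.87 (0, 0)
scene blackrest 0.82 (0, 0)
side mug 0.52 (0, 0)
side driver 0.5 (0, 0)
side blackspan 0.54 (-10, 8)
side blackrest 0.78 (0, 0)
the job is handed in; nothing more can be done
```

The job is handed in: I turned the ring to both stops in the order asked, and the spanner is back standing in its rest. The run took about 24 s of the 64 s allowed.

- **Ring:** Both pins went in until the bar lay flat on the ring's face. I turned the ring anticlockwise to the backward stop, where the torque rose to about 4.9 N m and the red mark had moved about 40°. I then turned it clockwise to the tight stop, at about 2.6 N m. The ring mark read −142° and the flange mark −141.4°, and a picture after withdrawing showed them meeting. The tool was pressed to the ring's face only, with at most about 20 N measured.
- **Spanner:** It stands in the wooden rest with its pins in the slot and the gripper open and clear above it. By colour checks in both fixed cameras it is at its original height and within about 2–3 mm of where it started. It slipped slightly in the grip at the stops, so I levelled the bar by the force reading before letting go. Seating it gave a peak of about 40 N on the tool for a moment, passed through the held spanner onto the rest.
- **Weaker checks:** The picture limit stopped me viewing the final scene.
  - **Comparison with the first images:** It found the tray and spare ring unchanged. The mug, jar, screwdriver and black rest were not displaced. The arm and its shadow change that part of the view, so some of these matches are weak.
  - **Black spanner look-alike:** It no longer matched its first image. It seems to have stood upright at the start and was already lying on its side at 3.1 s, when the TCP had stayed about 0.2 m or more above the bench. I think it toppled by itself, but I did not confirm this.

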